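# Sift the large ferrite beads out of the mixed trough

### The job

Use the slotted scoop to lift the three large ferrite beads out of the metal trough, letting the small ones fall back through the slots into the trough, and tip the large ones into the white dish from low above it, because ferrite chips if it falls far. Touch the beads with the scoop only, never with the fingers, and leave the other things on the board where they are. Finish with the scoop standing on its flat bottom on the board, let go.

Things in the scene. Friction and masses are not known exactly. Their poses are not given: they have to be found in the camera images.
- scoop: Slotted steel scoop, 0.13 to 0.21 kg, standing flat on the board at the start. Origin under the middle of the handle's foot, z up, nose to its own -x (at the start roughly towards the robot). 80 wide over all. Floor and sides are round bars along x (see scoop_nose); an upright plate at x -8 to -4, 34 high, closes the back. Tipped nose-down by 50 degrees, keepers roll out over the open nose.
- scoop_grip (a point): Point on the axis of the scoop's handle, 105 above its underside: a good height to grip. The handle is a straight upright square bar 16 x 16, sides parallel to the scoop's x and y, from the underside up to 135 (black plastic above 40). Nothing else of the scoop is higher than 34.
- scoop_nose (a point): Tip of the scoop's middle floor bar, 90 from the handle axis along -x, 2 above the underside. Five round bars 4 thick run from the back plate to free ends here, no cross bar: three floor bars at y -22, 0, 22 (slots of 18 between) and one side bar each side at y +-37.6, 17.6 high, a 45 degree flare to match the trough.
- bin: Fixed aluminium trough of mixed beads. Origin under it on the board, x along it, pointing roughly away from the robot (yaw within 0.3 rad). Inner floor flat, 8 above the board, 54 wide (y -27 to 27); both long sides slope out at 45 degrees, and the near end at 60 degrees from level, from the floor's edges to the rim, 44 above the board (125 inner width there); the far end wall is upright.
- bin_near (a point): Middle of the near edge of the trough's flat inner floor (robot's side), foot of its steep end slope (60 degrees from level): x = -105, z = 8 in the trough's frame. The slope is flat, rising towards -x to the rim at x = -126. All seven beads start on the floor within 110 of this edge. Beads pushed by the scoop bars ride up the slope and over the bars.
- bin_far (a point): Middle of the foot of the trough's inner far end wall, on the inner floor: x = +120, z = 8 in the trough's frame. The floor within 115 of this wall is clear at the start: room to lower in the scoop, nose towards the near end.
- dish: White ceramic dish, loose, 0.6 kg, round, outer diameter 120 at the foot and 136 at the rim, 38 high, wall 4, inner floor 6 above the board. Origin under its centre, on the board.
- big1: Keeper: large dark ferrite bead, a ball of diameter 28 with a small flat bored face at two ends, 60 g. Origin at its centre. Lies loose on the trough's floor at the start; rolls easily.
- big2: Keeper: large dark ferrite bead, a ball of diameter 28 with a small flat bored face at two ends, 60 g. Origin at its centre. Lies loose on the trough's floor at the start; rolls easily.
- big3: Keeper: large dark ferrite bead, a ball of diameter 28 with a small flat bored face at two ends, 60 g. Origin at its centre. Lies loose on the trough's floor at the start; rolls easily.
- small1: Undersized dark ferrite bead, same shape and material, diameter 14, 10 g. Origin at its centre. Lies loose on the trough's floor at the start; falls through any of the scoop's slots.
- small2: Undersized dark ferrite bead, same shape and material, diameter 14, 10 g. Origin at its centre. Lies loose on the trough's floor at the start; falls through any of the scoop's slots.
- small3: Undersized dark ferrite bead, same shape and material, diameter 14, 10 g. Origin at its centre. Lies loose on the trough's floor at the start; falls through any of the scoop's slots.
- small4: Undersized dark ferrite bead, same shape and material, diameter 14, 10 g. Origin at its centre. Lies loose on the trough's floor at the start; falls through any of the scoop's slots.
- crimper: Bystander: chrome crimping tool lying flat, about 190 long, 70 wide, 16 high; origin on the board near its middle. Leave alone.
- heatsink: Bystander: green finned heat sink 70 x 50 x 32, origin under its centre. Leave alone.
- spreader: Bystander: white nylon antenna spreader bar, 196 long, 26 wide, 12 high, origin under its centre, lying across in front of the robot. Leave alone.
- driver: Bystander: loose screwdriver lying beyond the work, roughly across. Leave alone.
Mind the look-alikes: they are no part of the job. What is shaped like the big1 but purple or yellow is not meant.

How it is judged:
By the outcome, as a careful person would: the job done as asked, in the order asked, and still so for the second after the job is handed in, with the robot touching nothing.
It also fails if it takes over 67 s, if anything falls off the work surface, if the arm or the gripper's body presses on something with over 40 N, if the wrist force passes 120 N, or if a joint passes its speed limit or range.

### The arm

A 7-joint arm with a two-finger parallel gripper is mounted at the origin on the work surface. World frame = base frame: x ahead of the robot, y to its left, z up, the work surface at z = 0. Lengths are in m, angles in rad, forces in N, time in s.
With the tool pointing down it reaches from about 0.4 to 0.875 m from the base axis. Payload 19.3 kg.
Tool frame: the origin (TCP) lies at the very end of the fingers, on their centre line; the grasp point (between the pads) lies 19 mm behind it; z points along the fingers, y is the direction in which the jaws open and shut (so a half turn about z gives the same grasp; the last joint's range is limited). The gripper opens to 85 mm and grips with 20 to 120 N. Pads are 22 mm wide; open, the fingers measure 114 mm over their backs; the gripper's body (76 mm by 85 mm) begins 54 mm behind the grasp point. The pads swing forward as they close: fully open they stand 13 mm farther back than shut.
Start: joints at [-1.272, 0.521, -0.036, 1.599, 0.021, 1.021, -0.113], TCP at [0.225, 0.583, 0.231] pointing down, gripper open.
Joint ranges: [-2.91, 2.91], [-0.3, 2.13], [-1.5, 1.42], [0.17, 2.43], [-1.26, 4.41], [0.16, 1.93], [-2.52, 2.52]. Speed limits (rad/s): [1.89, 1.89, 2.39, 2.39, 3.01, 3.01, 3.01].

### API

Orientations are given as [roll, pitch, yaw] about the fixed x, y, z axes, in that order (R = Rz(yaw) Ry(pitch) Rx(roll)).
In Python, from workcell import telemetry, imaging, ticket gives the robot as it stands.
- The arm moves only by the tool carry_out, never from a script. Its argument "series" is a list of rows, each a list of 7 numbers: the shift along the tool's x, y, z in m, then the turn, a rotation vector about the tool's x, y, z in rad, then the closure in counts, from 0 (fully open) to 255 (shut). In form: [[tx, ty, tz, ax, ay, az, jaw], ...]. A call has 1 to 10 rows; each row is the pose to reach, as a shift and turn from the pose commanded when the call began, along the tool's axes at that moment; what a row does not reach only later rows make up. A row lasts 1/8 s, in which the tool goes at most 62.5 mm and 10.7 degrees, less where a joint would pass 70% of its speed; a pose out of reach is approached as far as the arm can. A call with a gripper value outside its range is refused whole. The fingers move at their own pace and stop on an object; "force" is the grip in N (left out, the last holds). Time passes only in rows, so rows that repeat a pose let the fingers close. It gives the time, the measured TCP pose, the force and the opening at its end, in the units of the state.
- telemetry.observe(): the state, without advancing time (a new reading comes with each control period).
- imaging.grab_frame(name): name is "side" or "top"; returns (picture, depth): 480x640x3 uint8, blue, green, red; 480x640 float32, m along the optical axis (not along the pixel's ray), 0 where there is no reading.
- imaging.camera_info(name): a dict with "mtx" (3x3 intrinsics, pixels), "dist_coeffs" ([k1, k2, p1, p2, k3] as OpenCV has them; the pictures are not rectified), "extrinsics" (4x4, takes a point from camera to world coordinates). Camera axes: x right, y down, z forward; pixel columns grow to the right and rows downward; lengths in m; the calibration is good to about 2 mm. A picture is of the moment at which its call begins. camera_info takes no time and is no camera call.
- ticket.job_done(): hands the job in, once; it reports no verdict.
The state is a dict: "clock": time; "qpos": joint angles; "qd": joint speeds; "joint_efforts": joint torques, N m; "position": TCP position; "tool_rot": TCP orientation; "force": force on the tool from outside, world axes, zero at the start; "moment": the same for the moment, N m; "grip_width": finger opening in m.
Only numpy, scipy, OpenCV 4.12 (cv2) and the standard library are available. Lean on these libraries where they do the work, as an engineer would, in place of code of your own. Each camera call takes 0.05 s, during which the arm holds its last target.

## Working session

There is one attempt and no reset: what is moved stays moved. The work goes in short steps, Python scripts to look and compute and a tool call to move; the robot and the scene stay as the last step left them, time stands still between calls to the robot, and variables do not carry over. Pictures are saved under pics/ and viewed, and the job is handed in when it is done.

Besides the shell and the picture viewer there is one more tool, called as name(argument=value, ...), one argument or row to a line, values as JSON. carry_out: Moves the arm, as the interface text tells. Its arguments: {"type":"object","properties":{"series":{"type":"array"},"force":{"type":"number"}},"required":["series"]}

```bash
ls; mkdir -p pics; python3 - <<'E'
from workcell import telemetry, imaging
import cv2,numpy as np
print(telemetry.observe())
for n in("top","side"):
    p,d=imaging.grab_frame(n); cv2.imwrite(f"pics/{n}0.png",p); np.save(f"pics/{n}0.npy",d)
    print(n,imaging.camera_info(n))
E
```

```text
pics
{'clock': 0.0, 'qpos': array([-1.27219399,  0.52199841, -0.03634511,  1.60002589,  0.02119779,
        1.02107607, -0.11275951]), 'qd': array([ 0.00072741, -0.00071575,  0.00017714,  0.00102905,  0.00241426,
       -0.00221508, -0.00112981]), 'joint_efforts': array([-6.72703445e-04, -9.27104759e+01,  1.97969086e+00, -3.69929230e+01,
        1.77728164e-02,  8.21431226e-03, -3.04337675e-05]), 'position': array([0.22521291, 0.58264656, 0.23072885]), 'tool_rot': array([-3.14047196e+00,  6.93063750e-05,  2.77283540e+00]), 'force': array([-0.06613538, -0.39087441, -0.75294085]), 'moment': array([ 0.0352383 ,  0.0228105 , -0.00088445]), 'grip_width': 0.08555706619885992}
top {'mtx': array([[610.51623837,   0.        , 310.03773337],
       [  0.        , 610.51623837, 246.8681117 ],
       [  0.        ,   0.        ,   1.        ]]), 'dist_coeffs': array([-0.14524647,  0.        ,  0.        ,  0.        ,  0.        ]), 'extrinsics': array([[ 2.71246783e-02, -9.86559919e-01,  1.61132799e-01,
         3.01293517e-01],
       [-9.99631544e-01, -2.69334529e-02,  3.37124990e-03,
        -5.53188888e-02],
       [ 1.01392262e-03, -1.61164872e-01, -9.86926976e-01,
         1.46336991e+00],
       [ 0.00000000e+00,  0.00000000e+00,  0.00000000e+00,
         1.00000000e+00]])}
side {'mtx': array([[615.05680665,   0.        , 319.23999741],
       [  0.        , 615.05680665, 232.3901958 ],
       [  0.        ,   0.        ,   1.        ]]), 'dist_coeffs': array([-0.17024394,  0.        ,  0.        ,  0.        ,  0.        ]), 'extrinsics': array([[ 0.89208744, -0.22348727,  0.39272565,  0.0118959 ],
       [-0.45183653, -0.45056489,  0.76995781, -1.01701488],
       [ 0.00487262, -0.86431749, -0.50292299,  0.73459097],
       [ 0.        ,  0.        ,  0.        ,  1.        ]])}
```

View pics/top0.png

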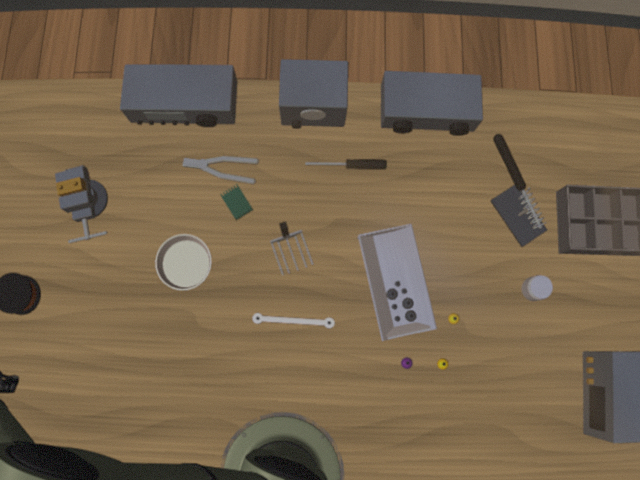

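View pics/side0.png

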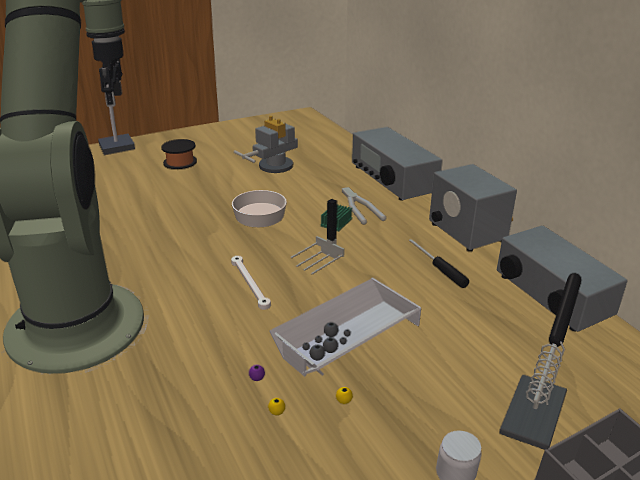

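The top view shows the scoop at about (290,250), the trough at (398,282) with the beads at (390–412, 283–320), and the dish at (183,262). The purple (407,363) and yellow (454,319), (443,364) look-alikes lie outside on the board and aren't meant. The side view agrees. Next I'll enlarge.

```bash
cat > h.py <<'E'
import numpy as np,cv2
from workcell import telemetry, imaging
def ray(n,uv):
    c=imaging.camera_info(n);K=c["mtx"];D=c["dist_coeffs"];T=c["extrinsics"]
    p=cv2.undistortPoints(np.array(uv,float).reshape(-1,1,2),K,D).reshape(-1,2)
    d=np.c_[p,np.ones(len(p))]@T[:3,:3].T
    return T[:3,3],d
def onz(n,uv,z):
    o,d=ray(n,uv); t=(z-o[2])/d[:,2]; return o+d*t[:,None]
def proj(n,P):
    c=imaging.camera_info(n);T=np.linalg.inv(c["extrinsics"])
    r,_=cv2.Rodrigues(T[:3,:3]); q,_=cv2.projectPoints(np.array(P,float).reshape(-1,1,3),r,T[:3,3],c["mtx"],c["dist_coeffs"]); return q.reshape(-1,2)
def crop(img,x0,y0,x1,y1,s,fn):
    cv2.imwrite(fn,cv2.resize(img[y0:y1,x0:x1],None,fx=s,fy=s,interpolation=cv2.INTER_CUBIC))
E
python3 - <<'E'
from h import *
t=cv2.imread("pics/top0.png");s=cv2.imread("pics/side0.png")
crop(t,345,215,445,345,4.5,"pics/tbin.png")
crop(t,255,210,335,285,7,"pics/tscoop.png")
crop(s,260,180,430,380,3,"pics/sbin.png")
E
```

```text
(no output)
```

View pics/tbin.png

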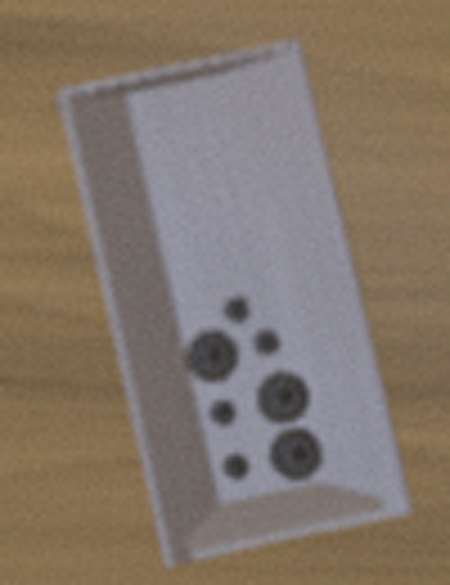

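View pics/tscoop.png

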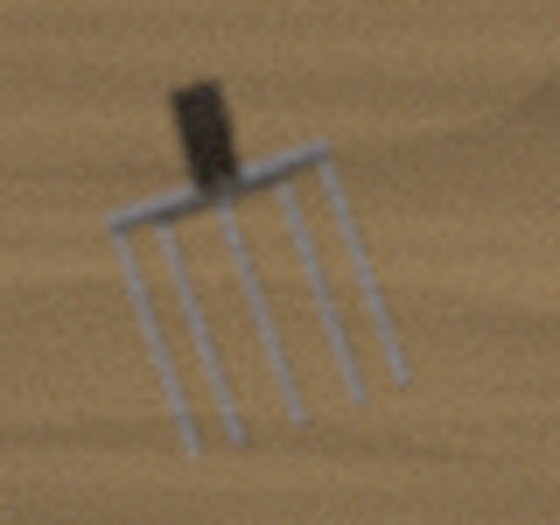

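View pics/sbin.png

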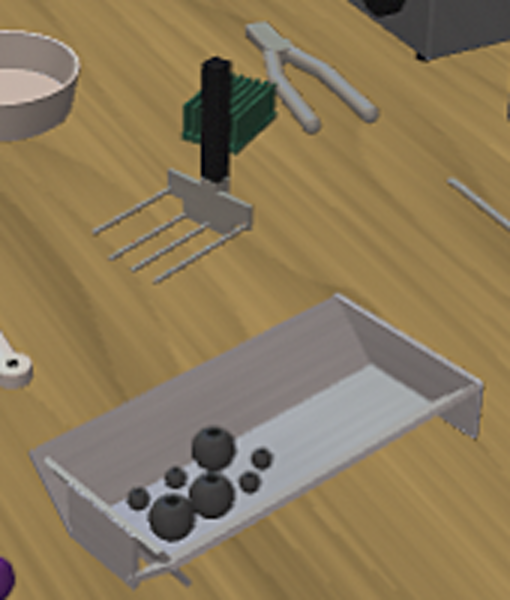

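Crops: the rim corners sit at crop (62,92), (298,42), (410,512), (168,565). Three large beads are at (212,355), (283,397), (297,453), and four small ones at (237,309), (266,342), (223,411), (236,465). The scoop's handle top is at (197,92) and its middle tip at (303,420).

```bash
python3 - <<'E'
from h import *
np.set_printoptions(precision=4,suppress=True)
t=cv2.imread("pics/top0.png")
f=lambda L,x0,y0,s:[((u+.5)/s-.5+x0,(v+.5)/s-.5+y0) for u,v in L]
c=onz("top",f([(62,92),(298,42),(410,512),(168,565)],345,215,4.5),.044); print("rim FL FR NR NL\n",c)
for a in((0,1),(1,2),(2,3),(3,0)): print(np.linalg.norm(c[a[0]]-c[a[1]]))
fl,fr,nr,nl=c
ax=(fl+fr)/2-(nl+nr)/2; yaw=np.arctan2(ax[1],ax[0])
yl=np.arctan2(*( (fl-nl)[[1,0]])); yr=np.arctan2(*((fr-nr)[[1,0]])); yf=np.arctan2(*((fl-fr)[[1,0]]))-np.pi/2; yn=np.arctan2(*((nl-nr)[[1,0]]))-np.pi/2
print("yaw",yaw,yl,yr,yf,yn,"mid",c.mean(0),"far",(fl+fr)/2,"near",(nl+nr)/2)
hb=f([(212,355),(283,397),(297,453)],345,215,4.5); sb=f([(237,309),(266,342),(223,411),(236,465)],345,215,4.5)
B=onz("top",hb,.022);S=onz("top",sb,.015);print("big",B,"small",S)
# scoop
tips=onz("top",f([(240,440),(303,420),(361,400)],255,210,7),.002);print("tips",tips)
st=onz("top",f([(193,453),(405,380)],255,210,7),.0176);print("side tips",st)
bt=onz("top",f([(110,218),(325,146)],255,210,7),.034);print("plate top ends",bt)
ht=onz("top",f([(190,93),(176,92),(216,86)],255,210,7),.135);print("handle top",ht)
# dish
h=cv2.cvtColor(t,cv2.COLOR_BGR2HSV);m=((h[...,1]<75)&(h[...,2]>110)).astype(np.uint8);m[:, :140]=0;m[:,225:]=0;m[:225]=0;m[305:]=0
cs,_=cv2.findContours(m,0,2);k=max(cs,key=cv2.contourArea);print(cv2.fitEllipse(k))
w=onz("top",k.reshape(-1,2),.038);print("dish",cv2.minEnclosingCircle(w[:,:2].astype(np.float32)))
E
```

```text
rim FL FR NR NL
 [[ 0.5645 -0.164   0.044 ]
 [ 0.5949 -0.2888  0.044 ]
 [ 0.3489 -0.3479  0.044 ]
 [ 0.3192 -0.2225  0.044 ]]
0.1284502354281393
0.25291630481730565
0.1289103443897874
0.25214168421373584
yaw 0.234912025439223 0.23399808229009514 0.23582316940389134 0.23892955266615767 0.23290621146990897 mid [ 0.4569 -0.2558  0.044 ] far [ 0.5797 -0.2264  0.044 ] near [ 0.3341 -0.2852  0.044 ]
big [[ 0.4299 -0.247   0.022 ]
 [ 0.4086 -0.2848  0.022 ]
 [ 0.3794 -0.2924  0.022 ]] small [[ 0.4553 -0.2611  0.015 ]
 [ 0.4381 -0.2767  0.015 ]
 [ 0.401  -0.2541  0.015 ]
 [ 0.3727 -0.2612  0.015 ]]
tips [[ 0.4761 -0.001   0.002 ]
 [ 0.4836 -0.0225  0.002 ]
 [ 0.4911 -0.0422  0.002 ]]
side tips [[ 0.4693  0.0143  0.0176]
 [ 0.4964 -0.0572  0.0176]]
plate top ends [[ 0.5469  0.0444  0.034 ]
 [ 0.5738 -0.0278  0.034 ]]
handle top [[0.5704 0.0135 0.135 ]
 [0.5707 0.018  0.135 ]
 [0.5729 0.0054 0.135 ]]
((182.91616821289062, 261.82391357421875), (55.75944519042969, 57.4002799987793), 39.00951385498047)
dish ((0.4904417395591736, 0.25026753544807434), 0.06916392594575882)
```

```bash
cat >> h.py <<'E'
from scipy.spatial.transform import Rotation as Rn
YB=0.235; OB=np.array([0.459,-0.2553])
UB=np.array([np.cos(YB),np.sin(YB)]); VB=np.array([-UB[1],UB[0]])
def tob(p): p=np.atleast_2d(p)[:,:2]-OB; return np.c_[p@UB,p@VB]
def frb(x,y=0): return OB+UB*x+VB*y
def cmd(pos,R,ref=None):
    "shift+rotvec in tool axes from ref (pos,R) or measured"
    if ref is None:
        s=telemetry.observe(); ref=(s["position"],Rn.from_euler("xyz",s["tool_rot"]))
    return np.round(np.r_[ref[1].inv().apply(np.array(pos)-ref[0]),(ref[1].inv()*R).as_rotvec()],4)
def tool(yaw,tilt=0):
    """scoop x axis world yaw; tilt>0 nose-down (handle top toward nose). tool y = scoop +x, tool z down"""
    R0=np.array([[0,1,0],[1,0,0],[0,0,-1]]).T  # cols: toolx=scoop y, tooly=scoop x, toolz=-z
    return Rn.from_euler("z",yaw)*Rn.from_euler("y",-tilt)*Rn.from_matrix(R0)
E
python3 - <<'E'
from h import *
np.set_printoptions(precision=4,suppress=True)
s=cv2.imread("pics/side0.png")
B=[[ 0.4299,-0.247],[ 0.4086,-0.2848],[ 0.3794,-0.2924]];S=[[.4553,-.2611],[.4381,-.2767],[.401,-.2541],[.3727,-.2612]]
print(tob(B),tob(S))
# handle dark mask in side, axis
g=s.max(2); m=(g<45).astype(np.uint8); m[:,:320]=0;m[:,345:]=0;m[:190]=0;m[250:]=0
ys,xs=np.nonzero(m);print(xs.min(),xs.max(),ys.min(),ys.max())
for y in range(ys.min(),ys.max(),5):
    q=xs[ys==y];print(y,q.min(),q.max())
t=cv2.imread("pics/top0.png");g=t.max(2);m=(g<60).astype(np.uint8);m[:,:270]=0;m[:,300:]=0;m[:212]=0;m[245:]=0
ys,xs=np.nonzero(m)
for y in range(ys.min(),ys.max()+1,1):
    q=xs[ys==y];print(y,q.min(),q.max())
for P in([.5685,.011],[.5704,.0125],[.5678,.0099]):
    print(proj("top",[P+[.135],P+[.04]]).ravel(),proj("side",[P+[.135],P+[.04]]).ravel())
E
```

```text
[[-0.0264  0.0148]
 [-0.0559 -0.017 ]
 [-0.0861 -0.0175]] [[-0.0049 -0.0048]
 [-0.0253 -0.0159]
 [-0.0561  0.0147]
 [-0.0853  0.0144]]
322 344 199 240
199 331 332
204 327 336
209 327 340
214 327 336
219 327 340
224 327 344
229 327 336
234 327 335
239 329 333
223 282 285
224 281 285
225 281 285
226 281 285
227 281 286
228 281 286
229 282 286
230 282 287
231 282 287
232 282 287
233 283 287
234 283 287
235 283 285
236 284 284
[282.8257 223.7467 284.5431 231.6934] [332.8886 199.892  332.2057 238.1653]
[282.1805 222.8901 283.939  230.8901] [333.3446 199.4247 332.6471 237.6601]
[283.3099 224.0689 284.9962 231.9956] [332.8406 200.1698 332.1587 238.4653]
```

```bash
python3 - <<'E'
from h import *
print(cmd([.5675,.0100,.231],tool(.36)))
print(cmd([.5675,.0100,.086],tool(.36)))
E
```

```text
[-5.257e-01 -4.108e-01  2.000e-04 -9.000e-04  5.000e-04  8.420e-01]
[-5.257e-01 -4.107e-01  1.452e-01 -9.000e-04  5.000e-04  8.420e-01]
```

carry_out(
  series=[
    [-0.526,-0.411,0,0,0,0.842,0],
    [-0.526,-0.411,0,0,0,0.842,0],
    [-0.526,-0.411,0,0,0,0.842,0],
    [-0.526,-0.411,0,0,0,0.842,0],
    [-0.526,-0.411,0,0,0,0.842,0],
    [-0.526,-0.411,0,0,0,0.842,0],
    [-0.526,-0.411,0,0,0,0.842,0],
    [-0.526,-0.411,0,0,0,0.842,0],
    [-0.526,-0.411,0,0,0,0.842,0],
    [-0.526,-0.411,0,0,0,0.842,0],
  ],
)

```text
clock: 1.35
position: [0.5466, 0.0447, 0.2312]
tool_rot: [-3.142, -0.0, 1.931]
force: [1.1, 1.1, 0.3]
grip_width: 0.0856
```

```bash
python3 - <<'E'
from h import *
s=telemetry.observe();print(s["clock"],s["qpos"].round(3),s["position"],s["tool_rot"])
print(cmd([.5675,.0100,.231],tool(.36)))
print(cmd([.5675,.0100,.086],tool(.36)))
E
```

```text
1.35 [-0.425  0.416  0.318  1.817 -0.158  0.933  0.322] [0.54663305 0.04471225 0.23123588] [-3.14151669e+00 -1.95263718e-04  1.93108126e+00]
[-0.0398  0.0073  0.0002 -0.0001 -0.0002  0.0003]
[-3.990e-02  7.300e-03  1.452e-01 -1.000e-04 -2.000e-04  3.000e-04]
```

carry_out(
  series=[
    [-0.04,0.007,0,0,0,0,0],
    [-0.04,0.007,0,0,0,0,0],
    [-0.04,0.007,0.05,0,0,0,0],
    [-0.04,0.007,0.1,0,0,0,0],
    [-0.04,0.007,0.145,0,0,0,0],
    [-0.04,0.007,0.145,0,0,0,0],
  ],
  force=60,
)

```text
clock: 2.1
position: [0.5645, 0.0122, 0.084]
tool_rot: [-3.136, -0.002, 1.932]
force: [0.4, -0.1, 1.9]
grip_width: 0.0856
```

```bash
python3 - <<'E'
from h import *
s=telemetry.observe();print(s["clock"],s["qpos"].round(3),s["position"],s["tool_rot"])
p,d=imaging.grab_frame("side");crop(p,260,120,420,280,4,"pics/s1.png")
p,d=imaging.grab_frame("top");crop(p,240,190,340,290,5,"pics/t1.png")
E
```

```text
2.1 [-0.302  0.647  0.249  1.881 -0.249  0.649  0.46 ] [0.56447204 0.01221076 0.08398582] [-3.13631842e+00 -1.55221725e-03  1.93165878e+00]
```

View pics/s1.png

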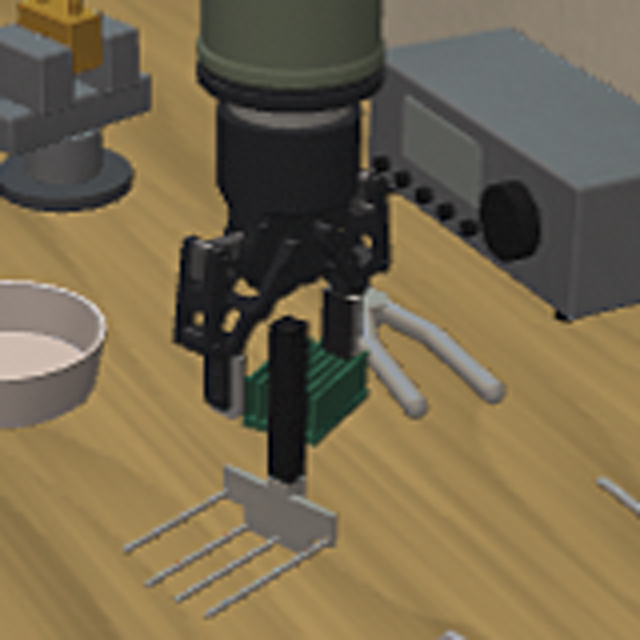

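View pics/t1.png

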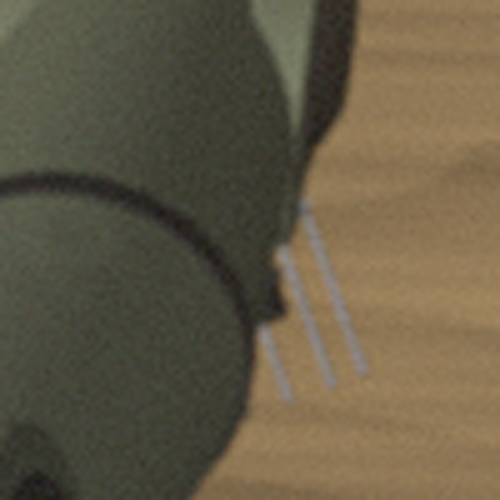

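The side crop shows the handle (288,400) centred between the open pads (222,385) and (342,320), so I'm closing.

carry_out(
  series=[
    [0,0,0,0,0,0,255],
    [0,0,0,0,0,0,255],
    [0,0,0,0,0,0,255],
    [0,0,0,0,0,0,255],
    [0,0,0,0,0,0,255],
    [0,0,0,0,0,0,255],
    [0,0,0,0,0,0,255],
  ],
  force=90,
)

```text
clock: 3.08
position: [0.5667, 0.0113, 0.0867]
tool_rot: [3.141, 0.0, 1.931]
force: [-1.4, 0.2, 8.3]
grip_width: 0.0152
```

```bash
python3 - <<'E'
from h import *
s=telemetry.observe();print(s["clock"],s["qpos"].round(3),s["position"],s["tool_rot"],s["grip_width"],s["force"],s["qd"].round(3))
p,d=imaging.grab_frame("side");crop(p,260,120,420,280,4,"pics/s2.png")
E
```

```text
3.075 [-0.302  0.644  0.251  1.879 -0.249  0.649  0.46 ] [0.56667469 0.01134802 0.08671059] [3.14138670e+00 8.54335067e-05 1.93055002e+00] 0.01521425273937732 [-1.40929435  0.22576156  8.27729358] [-0.    -0.001  0.001  0.001 -0.002  0.    -0.   ]
```

View pics/s2.png

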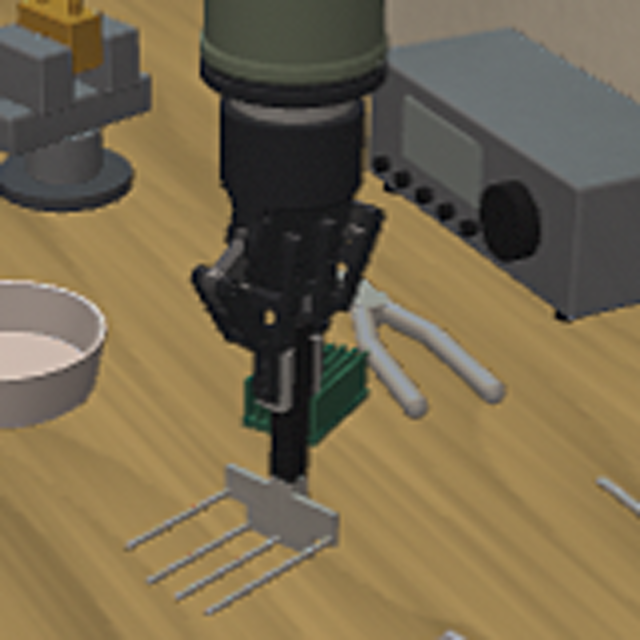

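```bash
python3 - <<'E'
from h import *
print(frb(.1,.0015),frb(-.105))
a=frb(.1,.0015)
print(cmd([*a,.175],tool(.235)));print(cmd([*a,.115],tool(.235)))
E
```

```text
[ 0.55590217 -0.23055693] [ 0.35688599 -0.27974851]
[-0.2227 -0.0953 -0.0883  0.0003  0.      0.1248]
[-0.2227 -0.0953 -0.0283  0.0003  0.      0.1248]
```

carry_out(
  series=[
    [0,0,-0.045,0,0,0,255],
    [0,0,-0.088,0,0,0,255],
    [-0.05,-0.021,-0.088,0,0,0.05,255],
    [-0.1,-0.043,-0.088,0,0,0.1,255],
    [-0.15,-0.064,-0.088,0,0,0.125,255],
    [-0.2,-0.086,-0.088,0,0,0.125,255],
    [-0.223,-0.095,-0.088,0,0,0.125,255],
    [-0.223,-0.095,-0.088,0,0,0.125,255],
    [-0.223,-0.095,-0.088,0,0,0.125,255],
  ],
)

```text
clock: 4.25
position: [0.5562, -0.2299, 0.1741]
tool_rot: [-3.141, -0.001, 1.806]
force: [0.2, 1.0, -2.9]
grip_width: 0.0149
```

```bash
python3 - <<'E'
from h import *
s=telemetry.observe();print(s["clock"],s["qpos"].round(3),s["position"],s["tool_rot"],s["grip_width"],s["force"])
p,d=imaging.grab_frame("side");crop(p,240,120,480,390,2.2,"pics/s3.png")
p,d=imaging.grab_frame("top");crop(p,325,195,455,355,3.7,"pics/t3.png");cv2.imwrite("pics/t3f.png",p)
E
```

```text
4.25 [ 0.061  0.576  0.341  1.732 -0.24   0.876  0.741] [ 0.55624207 -0.22987418  0.1741062 ] [-3.14138720e+00 -6.40438117e-04  1.80622541e+00] 0.014887616595514696 [ 0.23647418  0.96841461 -2.86526661]
```

View pics/s3.png

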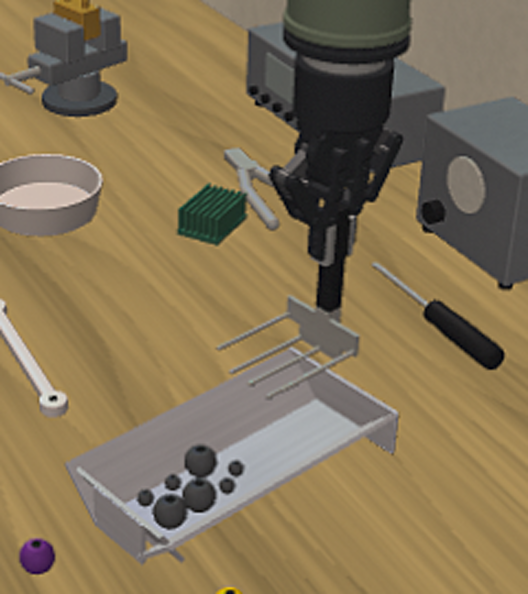

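View pics/t3.png

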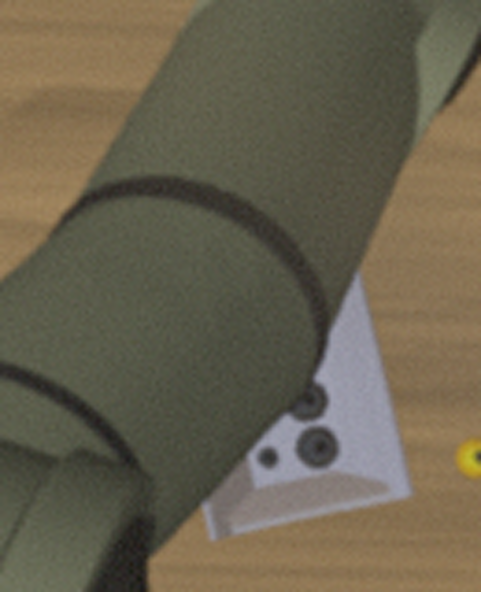

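The side crop shows the scoop held level above the trough's far end, with tips at (217,348), (231,372), (250,384), (268,398). All beads are still on the floor. I'll check the lateral alignment against the same camera.

```bash
python3 - <<'E'
from h import *
np.set_printoptions(precision=4,suppress=True)
f=lambda L,x0,y0,s:[((u+.5)/s-.5+x0,(v+.5)/s-.5+y0) for u,v in L]
s=telemetry.observe();zb=s["position"][2]-.0867
print("TCP bin",tob(s["position"]))
print("floor tips -22?0 22",tob(onz("side",f([(268,398),(250,384),(231,372),(217,348)],240,120,2.2),zb+.002)))
print("side tips",tob(onz("side",f([(217,348),(268,398)],240,120,2.2),zb+.0176)))
print("rim",tob(onz("side",f([(70,465),(143,560),(397,412),(290,350)],240,120,2.2),.044)))
# expected projections of tips
R=np.array([UB,VB]).T
for y,z in((-37.6,17.6),(-22,2),(0,2),(22,2),(37.6,17.6)):
    P=np.r_[s["position"][:2]+R@np.array([-.09,y/1000-.0015]),zb+z/1000]
    q=proj("side",[P])[0]; print(y,((q+.5-[240,120])*2.2-.5).round(1))
E
```

```text
TCP bin [[0.1008 0.0024]]
floor tips -22?0 22 [[ 0.0104 -0.0229]
 [ 0.0124  0.0003]
 [ 0.0119  0.0226]
 [ 0.0263  0.0559]]
side tips [[ 0.0109  0.0392]
 [-0.0046 -0.0377]]
rim [[-0.1289  0.0569]
 [-0.1533 -0.0652]
 [ 0.124  -0.0649]
 [ 0.1197  0.0601]]
-37.6 [281.3 389.8]
-22 [266.8 396.8]
0 [248.  384.4]
22 [229.7 372.4]
37.6 [217.5 348.4]
```

```bash
python3 - <<'E'
from h import *
s=cv2.imread("pics/side0.png")
crop(s,265,270,425,380,5,"pics/sb5.png")
E
```

```text
(no output)
```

View pics/sb5.png

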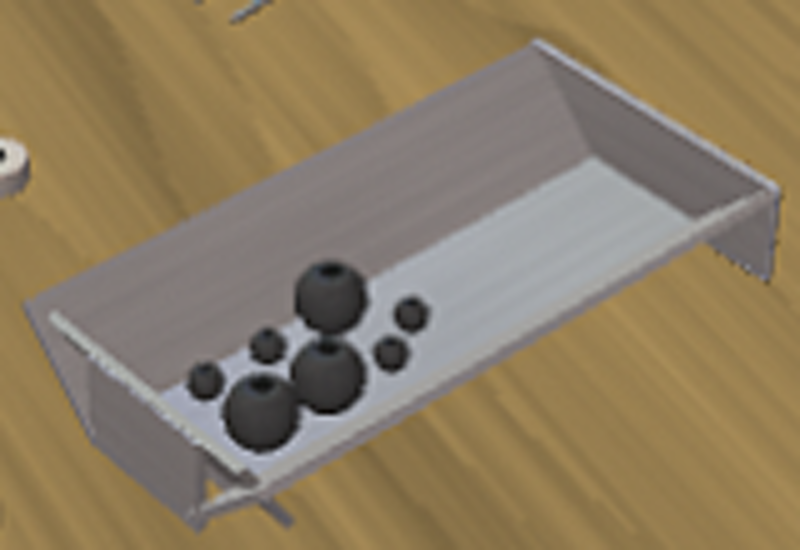

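```bash
python3 - <<'E'
from h import *
np.set_printoptions(precision=4,suppress=True)
f=lambda L,x0,y0,s:[((u+.5)/s-.5+x0,(v+.5)/s-.5+y0) for u,v in L]
g=lambda L,z,n:print(n,tob(onz("side",f(L,265,270,5),z)))
g([(592,157),(160,395)],.008,"floor left far,near")
g([(535,42),(778,188)],.044,"far wall top")
g([(50,315),(255,478)],.044,"near rim plate")
g([(28,302),(200,308-80)],.044,"left rim")
g([(205,500),(770,195)],.044,"right rim")
print(proj("side",[[*frb(.12,.027),.008],[*frb(.12,-.027),.008],[*frb(-.105,.027),.008]])*1.0)
B=f([(331,298),(328,375),(262,412)],265,270,5);print("bigs",tob(onz("side",B,.022)))
S=f([(411,315),(392,353),(268,346),(205,381)],265,270,5);print("small",tob(onz("side",S,.015)))
E
```

```text
floor left far,near [[ 0.1208  0.0263]
 [-0.0987  0.0251]]
far wall top [[ 0.1217  0.0621]
 [ 0.1236 -0.0653]]
near rim plate [[-0.1273  0.0501]
 [-0.126  -0.0599]]
left rim [[-0.129   0.0608]
 [-0.0556  0.0549]]
right rim [[-0.1452 -0.0576]
 [ 0.1181 -0.0662]]
[[382.4715 300.9917]
 [402.3805 313.7316]
 [293.1554 349.5473]]
bigs [[-0.0275  0.0142]
 [-0.0565 -0.0173]
 [-0.087  -0.0174]]
small [[-0.0059 -0.0056]
 [-0.0256 -0.017 ]
 [-0.0571  0.0147]
 [-0.0867  0.0144]]
```

carry_out(
  series=[
    [-0.001,0,0.03,0,0,0,255],
    [-0.001,0,0.055,0,0,0,255],
    [-0.001,0,0.07,0,0,0,255],
    [-0.001,0,0.078,0,0,0,255],
    [-0.001,0,0.078,0,0,0,255],
    [-0.001,0,0.078,0,0,0,255],
  ],
)

```text
clock: 5.1
position: [0.5569, -0.2318, 0.097]
tool_rot: [3.141, 0.001, 1.806]
force: [-0.7, 0.1, -0.5]
grip_width: 0.0148
```

```bash
python3 - <<'E'
from h import *
s=telemetry.observe();print(s["clock"],tob(s["position"]),s["position"],s["tool_rot"],s["force"],s["moment"])
p,d=imaging.grab_frame("side");crop(p,265,220,425,380,5,"pics/s4.png");cv2.imwrite("pics/s4f.png",p)
E
```

```text
5.1 [[1.00655889e-01 9.49277525e-05]] [ 0.55686719 -0.23177066  0.09701469] [3.14073503e+00 5.41387639e-04 1.80582855e+00] [-0.74704439  0.08125949 -0.52688545] [-0.02278474  0.03518811 -0.01903648]
```

View pics/s4.png

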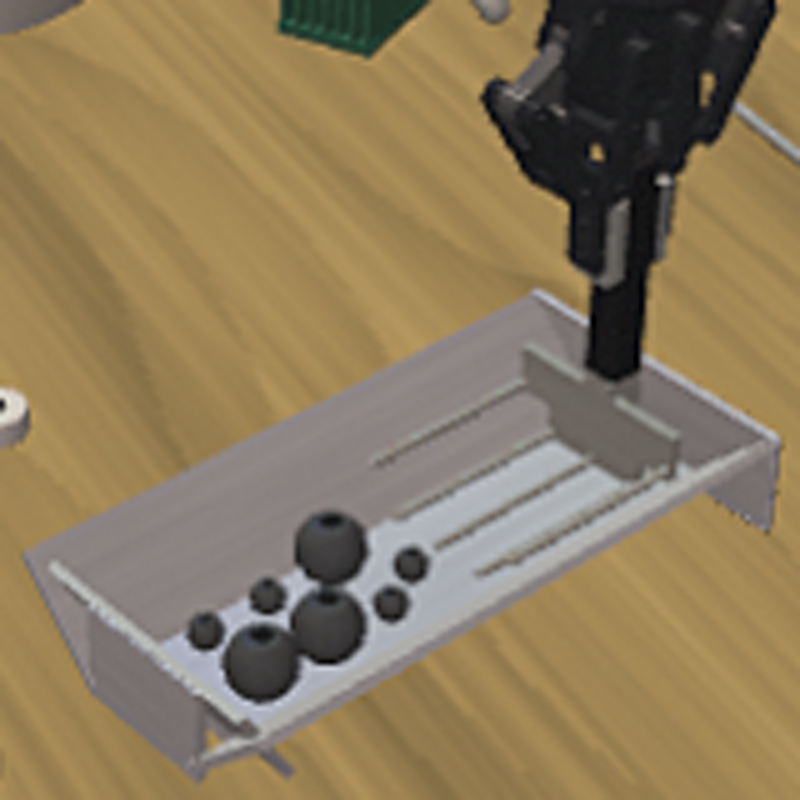

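The scoop sits in the clear far part of the trough, with tips at crop (375,463), (400,515), (438,545), (480,573). Now I'll make the last 2 mm onto the floor and feel for contact.

carry_out(
  series=[
    [0.001,0,0.0015,0,0,0,255],
    [0.001,0,0.0025,0,0,0,255],
    [0.001,0,0.0025,0,0,0,255],
  ],
)

```text
clock: 5.52
position: [0.5566, -0.2308, 0.0947]
tool_rot: [3.141, 0.0, 1.806]
force: [-2.7, 0.9, 12.6]
grip_width: 0.0149
```

```bash
python3 - <<'E'
from h import *
s=telemetry.observe();print(s["clock"],tob(s["position"]),s["position"],s["tool_rot"],s["force"],s["moment"])
E
```

```text
5.525 [[0.1006022 0.0011057]] [ 0.55657963 -0.23080017  0.09472955] [3.14059909e+00 3.52537446e-04 1.80569458e+00] [-2.69839309  0.90911767 12.56959363] [ 0.43587574  0.79168801 -0.02524107]
```

carry_out(
  series=[
    [0,-0.012,-0.0005,0,0,0,255],
    [0,-0.024,-0.0005,0,0,0,255],
    [0,-0.036,-0.0005,0,0,0,255],
    [0,-0.048,-0.0005,0,0,0,255],
    [0,-0.06,-0.0005,0,0,0,255],
    [0,-0.07,-0.0005,0,0,0,255],
    [0,-0.08,-0.0005,0,0,0,255],
    [0,-0.09,-0.0005,0,0,0,255],
    [0,-0.1,-0.0005,0,0,0,255],
    [0,-0.107,-0.0005,0,0,0,255],
  ],
)

```text
clock: 6.78
position: [0.4517, -0.256, 0.0947]
tool_rot: [3.141, 0.001, 1.805]
force: [1.7, 0.6, 5.0]
grip_width: 0.0148
```

```bash
python3 - <<'E'
from h import *
s=telemetry.observe();print(s["clock"],tob(s["position"]),s["position"],s["tool_rot"],s["force"],s["moment"])
p,d=imaging.grab_frame("side");crop(p,265,220,425,380,5,"pics/s5.png");cv2.imwrite("pics/s5f.png",p)
E
```

```text
6.775 [[-0.00721937  0.00101492]] [ 0.45174274 -0.25599395  0.09471876] [3.14064034e+00 6.74994826e-04 1.80523109e+00] [1.73372565 0.63772031 4.96258804] [ 0.09907806 -0.71244852  0.01538333]
```

View pics/s5.png

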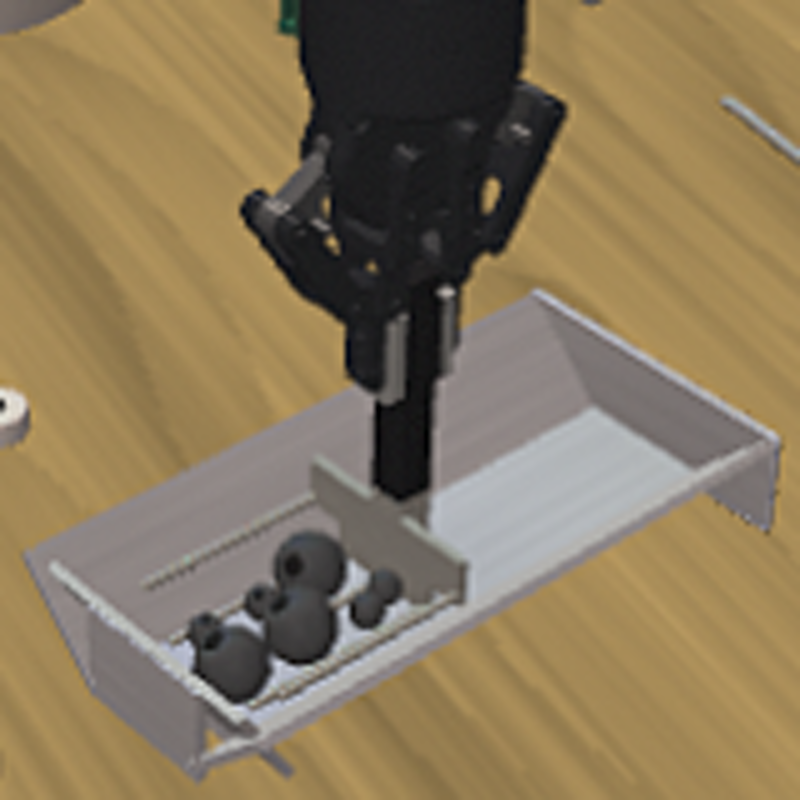

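The side crop shows the bars sliding under all the beads. The three big ones at (310,565), (300,625) and (233,662) are within the scoop. Next I'll close up to the slope foot and tilt the nose up along the slope.

```bash
cat >> h.py <<'E'
HG=0.0867
def tcp(x,z,phi,y=0.0011,yaw=YB,bin=True,o=None):
    "scoop foot origin at bin x, height z (world), nose-up phi deg -> TCP pos,R"
    a=np.radians(phi); xx=x+HG*np.sin(a); zz=z+HG*np.cos(a)
    if o is None: p=frb(xx,y)
    else: p=np.array(o)+xx*np.array([np.cos(yaw),np.sin(yaw)])+y*np.array([-np.sin(yaw),np.cos(yaw)])
    return np.r_[p,zz],tool(yaw,-a)
E
python3 - <<'E'
from h import *
s=telemetry.observe();ref=(s["position"],Rn.from_euler("xyz",s["tool_rot"]))
for x,dz,phi in((-.0105,0,0),(-.0135,.0,0),(-.014,.0005,3),(-.015,.001,6),(-.017,.002,10),(-.019,.003,14),(-.021,.004,18),(-.019,.02,20),(-.015,.045,20),(-.01,.07,20)):
    p,R=tcp(x,.008+dz+.008*np.sin(np.radians(phi)),phi)
    print(cmd(p,R,ref).tolist())
E
```

```text
[0.0002, -0.0025, 0.0, 0.0005, 0.0005, -0.0012]
[0.0001, -0.0055, 0.0, 0.0005, 0.0005, -0.0012]
[0.0002, -0.0014, -0.0008, 0.0528, 0.0005, -0.0012]
[0.0002, 0.0021, -0.0013, 0.1052, 0.0005, -0.0012]
[0.0002, 0.0061, -0.002, 0.175, 0.0004, -0.0012]
[0.0002, 0.01, -0.0023, 0.2448, 0.0004, -0.0012]
[0.0002, 0.0138, -0.0022, 0.3146, 0.0004, -0.0012]
[0.0002, 0.0187, -0.0175, 0.3495, 0.0003, -0.0012]
[0.0002, 0.0227, -0.0425, 0.3495, 0.0003, -0.0012]
[0.0001, 0.0277, -0.0675, 0.3495, 0.0003, -0.0012]
```

carry_out(
  series=[
    [0,-0.003,0,0,0,0,255],
    [0,-0.0055,0,0,0,0,255],
    [0,-0.0055,0,0,0,0,255],
    [0,-0.0015,-0.001,0.053,0,0,255],
    [0,0.002,-0.0015,0.105,0,0,255],
    [0,0.006,-0.002,0.175,0,0,255],
    [0,0.01,-0.0025,0.245,0,0,255],
    [0,0.014,-0.0025,0.315,0,0,255],
    [0,0.014,-0.0025,0.315,0,0,255],
  ],
)

```text
clock: 7.95
position: [0.466, -0.2516, 0.0959]
tool_rot: [-2.826, -0.001, 1.807]
force: [-1.5, 0.8, -3.8]
grip_width: 0.0148
```

```bash
python3 - <<'E'
from h import *
s=telemetry.observe();print(s["clock"],tob(s["position"]),s["position"],s["tool_rot"],s["force"],s["moment"])
p,d=imaging.grab_frame("side");crop(p,265,220,425,380,5,"pics/s6.png");cv2.imwrite("pics/s6f.png",p)
E
```

```text
7.95 [[0.00761173 0.00193281]] [ 0.46595247 -0.25164798  0.09591768] [-2.82552494e+00 -5.32937763e-04  1.80738413e+00] [-1.49553228  0.75871572 -3.80402237] [ 0.22451179 -0.68802259  0.02435848]
```

View pics/s6.png

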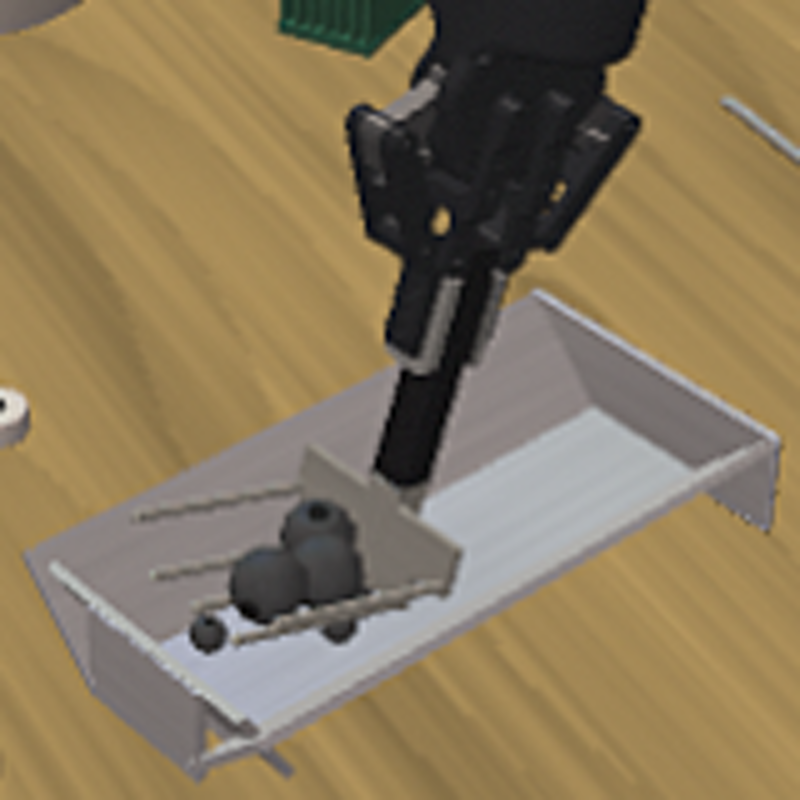

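All three big beads, at crop (317,528), (328,570) and (268,585), are on the scoop. Small ones are visible below at (207,633) and (340,627). Lifting straight up.

```bash
python3 - <<'E'
from h import *
s=telemetry.observe();p=s["position"]
R=Rn.from_euler("xyz",s["tool_rot"]);
for dz in(.03,.09): print(cmd(p+[0,0,dz],R))
E
```

```text
[ 0.     -0.0093 -0.0285  0.      0.      0.    ]
[ 0.     -0.0279 -0.0856  0.      0.      0.    ]
```

carry_out(
  series=[
    [0,-0.005,-0.014,0,0,0,255],
    [0,-0.012,-0.036,0,0,0,255],
    [0,-0.02,-0.061,0,0,0,255],
    [0,-0.028,-0.086,0,0,0,255],
    [0,-0.028,-0.086,0,0,0,255],
  ],
)

```text
clock: 8.62
position: [0.466, -0.2532, 0.1896]
tool_rot: [-2.831, 0.001, 1.805]
force: [-0.8, -0.3, -3.8]
grip_width: 0.0147
```

```bash
python3 - <<'E'
from h import *
s=telemetry.observe();print(s["clock"],tob(s["position"]),s["position"],s["tool_rot"],s["force"],s["moment"],s["qpos"].round(3))
p,d=imaging.grab_frame("side");crop(p,265,190,425,380,4,"pics/s7.png");cv2.imwrite("pics/s7f.png",p)
E
```

```text
8.625 [[0.0072707  0.00046988]] [ 0.46596145 -0.25315011  0.18959179] [-2.83081114e+00  1.44322419e-03  1.80454476e+00] [-0.82512667 -0.28229336 -3.77528424] [ 0.27630506 -0.72546374 -0.02243495] [-0.026  0.609  0.472  1.719 -0.087  1.123  0.686]
```

View pics/s7.png

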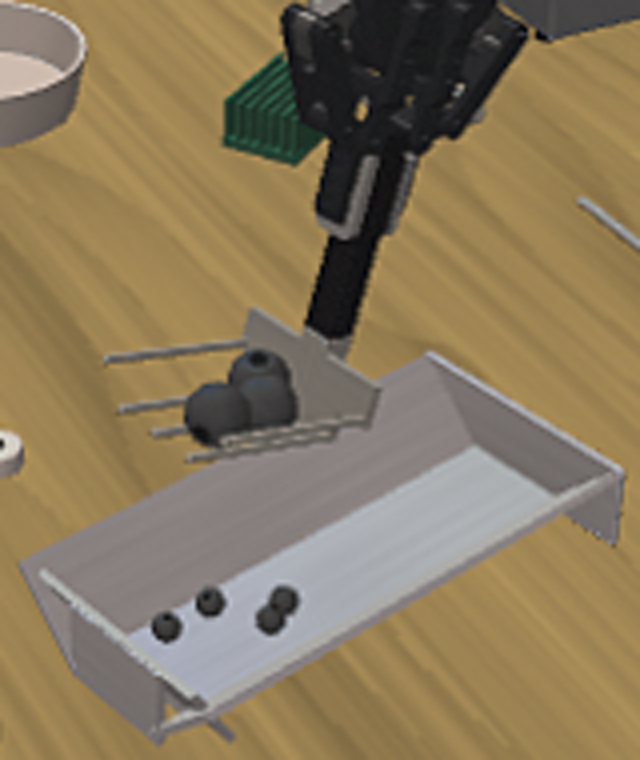

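All three keepers are on the scoop at crop (260,372), (268,400) and (217,413). All four small beads are in the trough at (167,627), (210,601), (270,620), (285,600). I'll fit a quick arm model from the logged joint/pose pairs to check reach for the tipping pose.

```bash
cat > kin.py <<'E'
import numpy as np, itertools
from scipy.optimize import least_squares
from scipy.spatial.transform import Rotation as Rn
Q=np.array([[-1.272194,.521998,-.036345,1.600026,.021198,1.021076,-.11276],[-0.425,0.416,0.318,1.817,-0.158,0.933,0.322],[-0.302,0.644,0.251,1.879,-0.249,0.649,0.46],[.061,.576,.341,1.732,-.24,.876,.741],[-0.026,0.609,0.472,1.719,-0.087,1.123,0.686]])
P=np.array([[.22521,.58265,.23073],[.54663,.04471,.23124],[.56667,.01135,.08671],[.55624,-.22987,.17411],[.46596,-.25315,.18959]])
E=np.array([[-3.14047,.00007,2.77284],[-3.14152,-.0002,1.93108],[3.14139,.00009,1.93055],[-3.14139,-.00064,1.80623],[-2.83081,.00144,1.80454]])
def fk(q,sg,p):
    c1,c7,h,L1,L2,L3,e1,e2=p
    ry=lambda a:Rn.from_euler("y",a); rz=lambda a:Rn.from_euler("z",a)
    R=rz(sg[0]*q[0]+c1)*ry(q[1]); t=np.array([0,0,h])+R.apply([e1,0,L1])
    R=R*rz(sg[1]*q[2])*ry(q[3]); t=t+R.apply([e2,0,L2])
    R=R*rz(sg[2]*q[4])*ry(q[5]); R=R*rz(sg[3]*q[6]+c7); t=t+R.apply([0,0,L3])
    return t,R
def res(p,sg):
    o=[]
    for q,x,e in zip(Q,P,E):
        t,R=fk(q,sg,p); o+=list((t-x)*5)+list((Rn.from_euler("xyz",e).inv()*R).as_rotvec())
    return np.array(o)
def fit():
    best=None
    for sg in itertools.product((1,-1),repeat=4):
        for c1 in (0,2.4,-2,3.1):
            for c7 in (0,1.57,3.14,-1.57):
                r=least_squares(res,[c1,c7,.3,.45,.45,.3,0,0],args=(sg,))
                if best is None or r.cost<best[0]: best=(r.cost,sg,r.x,r.fun)
    return best
if __name__=="__main__":
    b=fit();print(b[0],b[1],b[2].round(4),np.abs(b[3]).max())
    np.save("kin.npy",np.r_[b[1],b[2]])
E
python3 kin.py
```

```text
0.0021717086250428244 (-1, -1, -1, -1) [-0.0962  1.4755  0.3052  0.5412  0.4351  0.318  -0.0155 -0.0027] 0.0395566688100088
```

```bash
cat >> h.py <<'E'
DC=np.array([.4904,.2503])
def dishpose(yaw,th,xt,zt,yt=0.0015):
    """tip bottom (middle bar tip, underside) at offset xt along scoop x from dish centre, height zt; th deg nose-down"""
    a=np.radians(th); S=Rn.from_euler("z",yaw)*Rn.from_euler("y",-a)
    tip=np.r_[DC,0]+Rn.from_euler("z",yaw).apply([xt,yt,0])+[0,0,zt]
    O=tip-S.apply([-.09,0,0])
    return O+S.apply([0,0,HG]),tool(yaw,a)
E
cat > ik.py <<'E'
from h import *
import kin
from scipy.optimize import least_squares
k=np.load("kin.npy");sg=k[:4];p=k[4:]
lo=np.array([-2.91,-.3,-1.5,.17,-1.26,.16,-2.52]);hi=np.array([2.91,2.13,1.42,2.43,4.41,1.93,2.52])
def ik(pos,R,q0):
    def f(q):
        t,Rr=kin.fk(q,sg,p); return np.r_[(t-pos)*5,(R.inv()*Rr).as_rotvec(),.01*(q-q0)]
    r=least_squares(f,np.clip(q0,lo+.01,hi-.01),bounds=(lo,hi)); return r.x,np.abs(r.fun[:6]).max()
if __name__=="__main__":
    q0=telemetry.observe()["qpos"]
    for yaw in np.arange(-1.2,1.8,.3):
        q=q0;o=[]
        for th,zt in((-18,.1),(0,.045),(25,.035),(50,.03)):
            pos,R=dishpose(yaw,th,.02,zt); q,e=ik(pos,R,q); o.append(round(e,3))
        print(round(yaw,2),o,q.round(2),pos.round(3))
E
python3 ik.py
```

```text
-1.2 [np.float64(0.0), np.float64(0.0), np.float64(0.0), np.float64(0.0)] [-1.64  1.15  1.19  1.77 -0.21  0.98 -1.75] [0.496 0.24  0.155]
-0.9 [np.float64(0.0), np.float64(0.0), np.float64(0.0), np.float64(0.0)] [-1.76  1.14  1.24  1.94 -0.26  0.68 -1.52] [0.499 0.242 0.155]
-0.6 [np.float64(0.0), np.float64(0.0), np.float64(0.0), np.float64(0.0)] [-1.82  1.09  1.24  2.11 -0.37  0.36 -1.22] [0.501 0.245 0.155]
-0.3 [np.float64(0.0), np.float64(0.0), np.float64(0.0), np.float64(0.033)] [-1.7   0.82  0.98  2.23  1.22  0.16 -2.52] [0.502 0.248 0.155]
0.0 [np.float64(0.0), np.float64(0.0), np.float64(0.0), np.float64(0.001)] [-0.02  0.92 -1.16  2.4   2.07  1.43 -2.52] [0.502 0.252 0.155]
0.3 [np.float64(0.0), np.float64(0.0), np.float64(0.0), np.float64(0.309)] [-1.49  0.56  0.95  2.22 -1.26  0.16  0.73] [0.501 0.255 0.155]
0.6 [np.float64(0.0), np.float64(0.0), np.float64(0.0), np.float64(0.325)] [-0.26  0.38 -0.21  2.22 -1.26  0.16  1.42] [0.499 0.258 0.155]
0.9 [np.float64(0.0), np.float64(0.0), np.float64(0.0), np.float64(0.17)] [ 0.42  0.63 -0.85  2.23 -1.26  0.16  1.98] [0.496 0.26  0.155]
1.2 [np.float64(0.0), np.float64(0.0), np.float64(0.0), np.float64(0.059)] [ 0.56  0.8  -0.98  2.24 -1.26  0.16  2.33] [0.493 0.262 0.155]
1.5 [np.float64(0.0), np.float64(0.0), np.float64(0.0), np.float64(0.0)] [ 0.6   0.91 -1.04  2.14 -0.38  0.31  1.71] [0.49  0.262 0.155]
```

```bash
python3 - <<'E'
from ik import *
q0=telemetry.observe()["qpos"]
for yaw in (-.9,-1.2,-1.5,-1.8,-2.1):
    q=q0;print(yaw)
    # path rotate while moving
    s=telemetry.observe();p0=s["position"];R0=Rn.from_euler("xyz",s["tool_rot"])
    pe,Re=dishpose(yaw,-18,.02,.13)
    dv=(R0.inv()*Re).as_rotvec()
    for f in np.linspace(0,1,11)[1:]:
        y=YB+(yaw-YB)*f; q,e=ik(p0+(pe-p0)*f,tool(y,-np.radians(18)),q)
    print(" arrive",q.round(2),round(e,3),pe.round(3))
    for th,zt in((-18,.05),(0,.045),(15,.04),(30,.032),(50,.03)):
        pos,R=dishpose(yaw,th,.02,zt); q,e=ik(pos,R,q)
    print(" tip",q.round(2),round(e,3))
E
```

```text
-0.9
 arrive [-0.56  0.67  0.53  1.64 -0.61  1.2  -0.68] 0.0 [0.574 0.148 0.185]
 tip [-1.76  1.15  1.24  1.94 -0.27  0.69 -1.51] 0.0
-1.2
 arrive [-0.58  0.59  0.59  1.8  -0.69  1.09 -0.84] 0.0 [0.54  0.127 0.185]
 tip [-1.65  1.17  1.21  1.77 -0.24  0.98 -1.72] 0.0
-1.5
 arrive [-0.64  0.5   0.65  1.97 -0.77  0.97 -1.02] 0.0 [0.501 0.118 0.185]
 tip [-1.52  1.19  1.17  1.61 -0.24  1.25 -1.91] 0.0
-1.8
 arrive [-0.73  0.41  0.71  2.13 -0.83  0.82 -1.25] 0.0 [0.462 0.121 0.185]
 tip [-1.38  1.2   1.12  1.47 -0.28  1.49 -2.09] 0.0
-2.1
 arrive [-0.89  0.31  0.76  2.26 -0.86  0.64 -1.57] 0.0 [0.425 0.135 0.185]
 tip [-1.25  1.2   1.08  1.36 -0.34  1.69 -2.27] 0.0
```

```bash
python3 - <<'E'
from h import *
pe,Re=dishpose(-1.3,-18,.02,.13); print(pe)
c=cmd(pe,Re);print(c)
for f in(.03,.08,.15,.23,.32,.41,.50,.59,.68,.76): print(f,(c*f).round(3).tolist())
E
```

```text
[0.52725867 0.12313881 0.18464507]
[ 0.3513  0.1411 -0.042   0.0017  0.4732  1.4593]
0.03 [0.011, 0.004, -0.001, 0.0, 0.014, 0.044]
0.08 [0.028, 0.011, -0.003, 0.0, 0.038, 0.117]
0.15 [0.053, 0.021, -0.006, 0.0, 0.071, 0.219]
0.23 [0.081, 0.032, -0.01, 0.0, 0.109, 0.336]
0.32 [0.112, 0.045, -0.013, 0.001, 0.151, 0.467]
0.41 [0.144, 0.058, -0.017, 0.001, 0.194, 0.598]
0.5 [0.176, 0.071, -0.021, 0.001, 0.237, 0.73]
0.59 [0.207, 0.083, -0.025, 0.001, 0.279, 0.861]
0.68 [0.239, 0.096, -0.029, 0.001, 0.322, 0.992]
0.76 [0.267, 0.107, -0.032, 0.001, 0.36, 1.109]
```

carry_out(
  series=[
    [0.011,0.004,-0.001,0,0.014,0.044,255],
    [0.028,0.011,-0.003,0,0.038,0.117,255],
    [0.053,0.021,-0.006,0,0.071,0.219,255],
    [0.081,0.032,-0.01,0,0.109,0.336,255],
    [0.112,0.045,-0.013,0,0.151,0.467,255],
    [0.144,0.058,-0.017,0,0.194,0.598,255],
    [0.176,0.071,-0.021,0,0.237,0.73,255],
    [0.207,0.083,-0.025,0,0.279,0.861,255],
    [0.23,0.092,-0.028,0,0.31,0.955,255],
    [0.246,0.099,-0.03,0,0.332,1.02,255],
  ],
)

```text
clock: 9.93
position: [0.5086, 0.0117, 0.1844]
tool_rot: [-2.826, 0.001, 0.73]
force: [0.2, -0.0, -3.8]
grip_width: 0.0146
```

```bash
python3 - <<'E'
from h import *
s=telemetry.observe();print(s["clock"],s["position"],s["tool_rot"],s["force"],s["qpos"].round(3))
p,d=imaging.grab_frame("side");crop(p,200,100,430,290,3.4,"pics/s8.png")
pe,Re=dishpose(-1.3,-18,.02,.13);c=cmd(pe,Re);print(c)
for f in(.1,.25,.45,.65,.82,.93,1): print(f,(c*f).round(3).tolist())
E
```

```text
9.925 [0.50855923 0.01169582 0.18440707] [-2.82622911e+00  1.11683465e-03  7.30176689e-01] [ 0.20228609 -0.01807055 -3.77769387] [-0.396  0.602  0.592  1.804 -0.573  1.157 -0.365]
[ 0.0868 -0.0661  0.0212 -0.0021  0.1424  0.4348]
0.1 [0.009, -0.007, 0.002, -0.0, 0.014, 0.043]
0.25 [0.022, -0.017, 0.005, -0.001, 0.036, 0.109]
0.45 [0.039, -0.03, 0.01, -0.001, 0.064, 0.196]
0.65 [0.056, -0.043, 0.014, -0.001, 0.093, 0.283]
0.82 [0.071, -0.054, 0.017, -0.002, 0.117, 0.357]
0.93 [0.081, -0.061, 0.02, -0.002, 0.132, 0.404]
1 [0.087, -0.066, 0.021, -0.002, 0.142, 0.435]
```

View pics/s8.png

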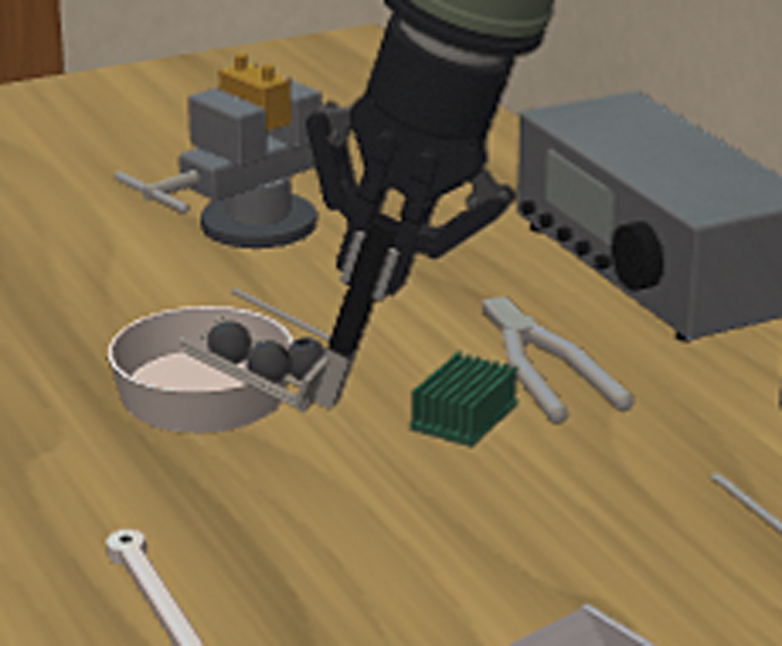

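Three keepers are still on the scoop at (230,343), (268,360), (305,355). Continuing.

carry_out(
  series=[
    [0.009,-0.007,0.002,0,0.014,0.043,255],
    [0.022,-0.017,0.005,0,0.036,0.109,255],
    [0.039,-0.03,0.01,0,0.064,0.196,255],
    [0.056,-0.043,0.014,0,0.093,0.283,255],
    [0.071,-0.054,0.017,0,0.117,0.357,255],
    [0.081,-0.061,0.02,0,0.132,0.404,255],
    [0.087,-0.066,0.021,0,0.142,0.435,255],
    [0.087,-0.066,0.021,0,0.142,0.435,255],
  ],
)

```text
clock: 10.98
position: [0.5271, 0.1205, 0.1853]
tool_rot: [-2.827, 0.0, 0.276]
force: [0.0, -0.5, -4.3]
grip_width: 0.015
```

```bash
python3 - <<'E'
from h import *
s=telemetry.observe();print(s["clock"],s["position"],s["tool_rot"],s["force"],s["qpos"].round(3))
p,d=imaging.grab_frame("side");crop(p,180,100,410,290,3.4,"pics/s9.png")
ref=(s["position"],Rn.from_euler("xyz",s["tool_rot"]))
for th,zt in((-18,.07),(-9,.06),(0,.046),(6,.042),(12,.036),(18,.03),(24,.028),(30,.028),(40,.028),(50,.028)):
    p,R=dishpose(-1.3,th,.022,zt); print(th,zt,cmd(p,R,ref).tolist(), p.round(3))
E
```

```text
10.975 [0.52710905 0.12053757 0.18529222] [-2.82708376e+00  3.84057309e-04  2.76216370e-01] [ 8.71695310e-04 -4.97016593e-01 -4.32002242e+00] [-0.602  0.58   0.652  1.87  -0.769  1.039 -0.828]
-18 0.07 [0.0009, 0.0183, 0.0578, -0.0003, 0.002, 0.005] [0.528 0.121 0.125]
-9 0.06 [0.0009, 0.0067, 0.0543, -0.1574, 0.0016, 0.0052] [0.525 0.131 0.132]
0 0.046 [0.001, -0.0055, 0.0571, -0.3145, 0.0012, 0.0053] [0.522 0.143 0.133]
6 0.042 [0.001, -0.0161, 0.0553, -0.4192, 0.001, 0.0054] [0.519 0.152 0.138]
12 0.036 [0.0011, -0.0266, 0.0568, -0.5239, 0.0007, 0.0055] [0.516 0.162 0.14 ]
18 0.03 [0.0012, -0.0375, 0.0595, -0.6287, 0.0004, 0.0055] [0.513 0.173 0.14 ]
24 0.028 [0.0012, -0.0498, 0.0598, -0.7334, 0.0001, 0.0056] [0.51  0.184 0.144]
30 0.028 [0.0013, -0.0629, 0.0596, -0.8381, -0.0002, 0.0056] [0.507 0.196 0.148]
40 0.028 [0.0014, -0.0845, 0.0622, -1.0126, -0.0007, 0.0056] [0.501 0.217 0.152]
50 0.028 [0.0015, -0.1054, 0.0686, -1.1872, -0.0012, 0.0056] [0.495 0.238 0.153]
```

View pics/s9.png

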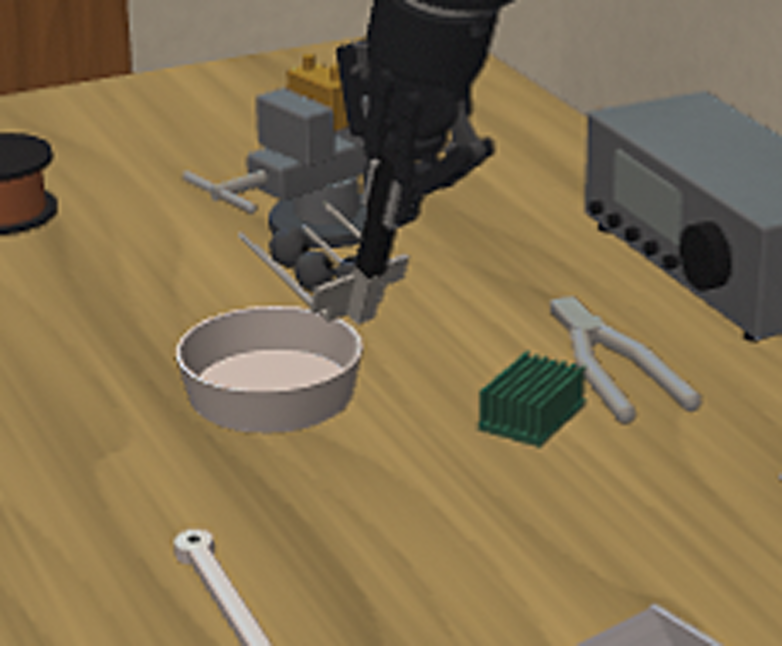

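Keepers are still on, at (290,245), (313,268), (345,270), with the scoop above the dish (268,370). I'll descend to just over the rim, still nose-up, then check.

carry_out(
  series=[
    [0,0.004,0.013,0,0,0,255],
    [0.001,0.01,0.032,0,0,0.005,255],
    [0.001,0.015,0.048,0,0,0.005,255],
    [0.001,0.018,0.058,0,0,0.005,255],
    [0.001,0.0125,0.056,-0.08,0,0.005,255],
    [0.001,0.007,0.0545,-0.157,0,0.005,255],
    [0.001,0.007,0.0545,-0.157,0,0.005,255],
  ],
)

```text
clock: 11.9
position: [0.5252, 0.1326, 0.1313]
tool_rot: [-2.984, 0.001, 0.274]
force: [0.5, 0.1, -2.6]
grip_width: 0.0149
```

```bash
python3 - <<'E'
from h import *
s=telemetry.observe();print(s["clock"],s["position"],s["tool_rot"],s["force"],s["qpos"].round(3))
p,d=imaging.grab_frame("side");crop(p,200,140,340,260,5,"pics/s10.png")
p,d=imaging.grab_frame("top");crop(p,130,190,270,310,5,"pics/t10.png")
ref=(s["position"],Rn.from_euler("xyz",s["tool_rot"]))
for th,zt in((0,.045),(6,.040),(12,.034),(18,.028),(24,.026),(30,.026),(36,.026),(43,.026),(50,.026)):
    p,R=dishpose(-1.3,th,.022,zt); print(th,zt,cmd(p,R,ref).round(3).tolist())
E
```

```text
11.9 [0.52523418 0.13255766 0.13133042] [-2.98365643e+00  1.13478546e-03  2.73950238e-01] [ 0.46640546  0.1300541  -2.62262824] [-0.733  0.649  0.683  1.926 -0.754  0.864 -0.897]
0 0.045 [-0.0, -0.011, 0.001, -0.158, 0.001, 0.003]
6 0.04 [-0.0, -0.021, -0.001, -0.263, 0.001, 0.003]
12 0.034 [-0.0, -0.031, -0.001, -0.367, 0.001, 0.003]
18 0.028 [-0.0, -0.042, -0.0, -0.472, 0.001, 0.003]
24 0.026 [-0.0, -0.055, -0.002, -0.577, 0.001, 0.003]
30 0.026 [-0.0, -0.068, -0.004, -0.682, 0.001, 0.003]
36 0.026 [-0.0, -0.081, -0.005, -0.786, 0.0, 0.003]
43 0.026 [-0.0, -0.096, -0.004, -0.908, 0.0, 0.004]
50 0.026 [-0.0, -0.111, -0.002, -1.031, -0.0, 0.004]
```

View pics/s10.png

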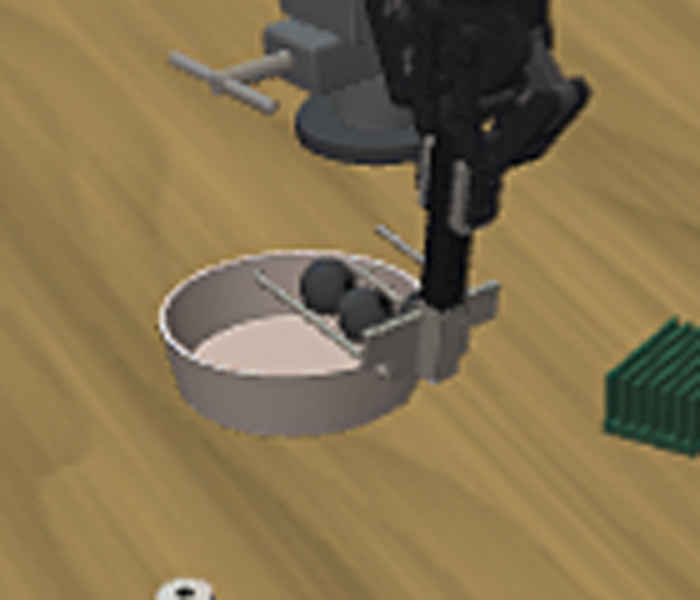

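View pics/t10.png

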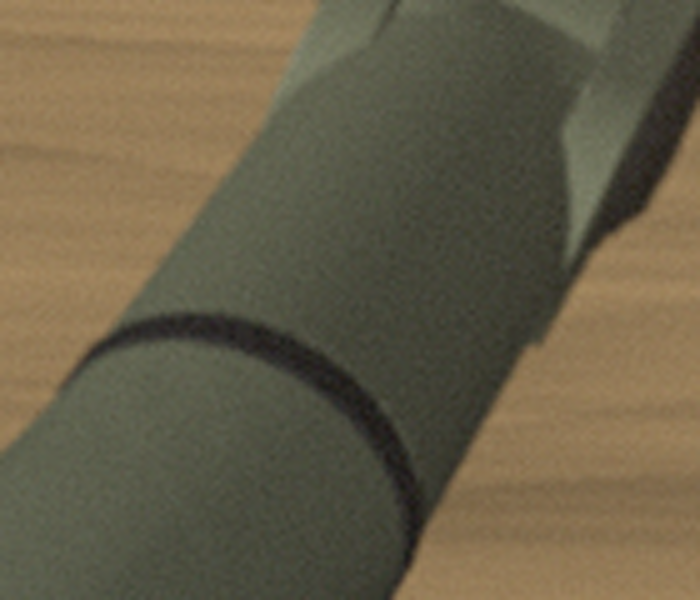

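```bash
python3 - <<'E'
from h import *
f=lambda L,x0,y0,s:[((u+.5)/s-.5+x0,(v+.5)/s-.5+y0) for u,v in L]
t=onz("side",f([(258,272),(380,230)],200,140,5),.0765);print(t,t.mean(0))
u=np.array([np.cos(-1.3),np.sin(-1.3)]);v=np.array([-u[1],u[0]])
for P in t: d=P[:2]-DC;print(d@u,d@v)
# dish rim from side, ends of ellipse
r=onz("side",f([(160,325),(428,325),(293,250),(300,375)],200,140,5),.038)-np.r_[DC,0];print(r, np.c_[r[:,:2]@u,r[:,:2]@v])
E
```

```text
[[0.46259846 0.22528314 0.0765    ]
 [0.53299667 0.24143136 0.0765    ]] [0.49779756 0.23335725 0.0765    ]
0.016668323714319668 -0.033480383424580644
0.01994001185634357 0.03867201891975419
[[-0.06563637  0.01515792  0.038     ]
 [ 0.05195027 -0.04351386  0.038     ]
 [ 0.02383824  0.0631258   0.038     ]
 [-0.02336415 -0.06315479  0.038     ]] [[-0.03216319 -0.05918974]
 [ 0.05582477  0.0384172 ]
 [-0.05444868  0.03985561]
 [ 0.05460343 -0.03940655]]
```

The side crop confirms it: tip line at (258,272)–(380,230) is 18 mm short of the dish centre along the scoop and laterally within 3 mm, all inside the rim. Tipping gently.

carry_out(
  series=[
    [0,-0.006,0,-0.08,0,0.003,255],
    [0,-0.011,0.001,-0.158,0,0.003,255],
    [0,-0.016,0,-0.21,0,0.003,255],
    [0,-0.021,-0.001,-0.263,0,0.003,255],
    [0,-0.031,-0.001,-0.367,0,0.003,255],
    [0,-0.042,0,-0.472,0,0.003,255],
    [0,-0.042,0,-0.472,0,0.003,255],
    [0,-0.042,0,-0.472,0,0.003,255],
    [0,-0.042,0,-0.472,0,0.003,255],
  ],
)

```text
clock: 13.12
position: [0.5149, 0.1694, 0.1384]
tool_rot: [2.829, 0.001, 0.265]
force: [-0.2, 0.2, -1.3]
grip_width: 0.0151
```

```bash
python3 - <<'E'
from h import *
s=telemetry.observe();print(s["clock"],s["position"],s["tool_rot"],s["force"],s["qpos"].round(3))
p,d=imaging.grab_frame("side");crop(p,200,140,340,260,5,"pics/s11.png")
ref=(s["position"],Rn.from_euler("xyz",s["tool_rot"]))
for th,zt in((18,.028),(24,.026),(30,.026),(36,.026),(43,.026),(50,.026),(52,.028)):
    p,R=dishpose(-1.3,th,.022,zt); print(th,zt,cmd(p,R,ref).round(3).tolist())
E
```

```text
13.125 [0.51490383 0.16941508 0.13837176] [2.82876814e+00 7.01568288e-04 2.65028318e-01] [-0.2133892   0.23353698 -1.33970604] [-1.236  0.82   0.989  1.908 -0.486  0.818 -1.365]
18 0.028 [-0.0, -0.004, -0.001, -0.001, 0.002, -0.005]
24 0.026 [-0.001, -0.014, -0.008, -0.106, 0.003, -0.005]
30 0.026 [-0.001, -0.024, -0.016, -0.211, 0.003, -0.005]
36 0.026 [-0.001, -0.035, -0.023, -0.316, 0.003, -0.005]
43 0.026 [-0.001, -0.049, -0.029, -0.438, 0.004, -0.005]
50 0.026 [-0.001, -0.064, -0.034, -0.56, 0.004, -0.004]
52 0.028 [-0.001, -0.068, -0.036, -0.595, 0.004, -0.004]
```

View pics/s11.png

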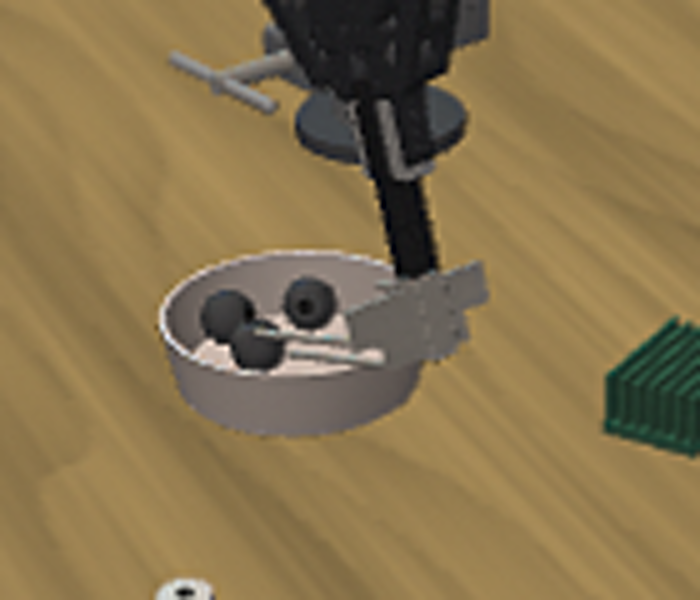

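All three keepers rolled into the dish, at crop (228,316), (309,302), (258,345), and the scoop force dropped to that of the empty scoop. Now backing the bars out along their own axis.

carry_out(
  series=[
    [0,0.006,-0.001,0,0,0,255],
    [0,0.015,-0.003,0,0,0,255],
    [0,0.025,-0.006,0,0,0,255],
    [0,0.03,-0.008,0,0,0,255],
    [0,0.03,-0.008,0,0,0,255],
  ],
)

```text
clock: 13.8
position: [0.5216, 0.1454, 0.1553]
tool_rot: [2.828, 0.0, 0.267]
force: [0.4, 0.8, -0.8]
grip_width: 0.0149
```

```bash
python3 - <<'E'
from h import *
s=telemetry.observe();print(s["clock"],s["position"],s["tool_rot"],s["force"],s["qpos"].round(3))
p,d=imaging.grab_frame("side");crop(p,200,140,340,260,5,"pics/s12.png")
R=Rn.from_euler("xyz",s["tool_rot"]);print(cmd(s["position"]+[0,0,.08],R))
E
```

```text
13.8 [0.52159392 0.14537677 0.1553201 ] [2.82765849e+00 4.29311489e-04 2.67125949e-01] [ 0.37359422  0.81627798 -0.77964044] [-1.209  0.79   1.01   1.911 -0.46   0.826 -1.331]
[-0.      0.0251 -0.0762  0.      0.0001  0.0006]
```

View pics/s12.png

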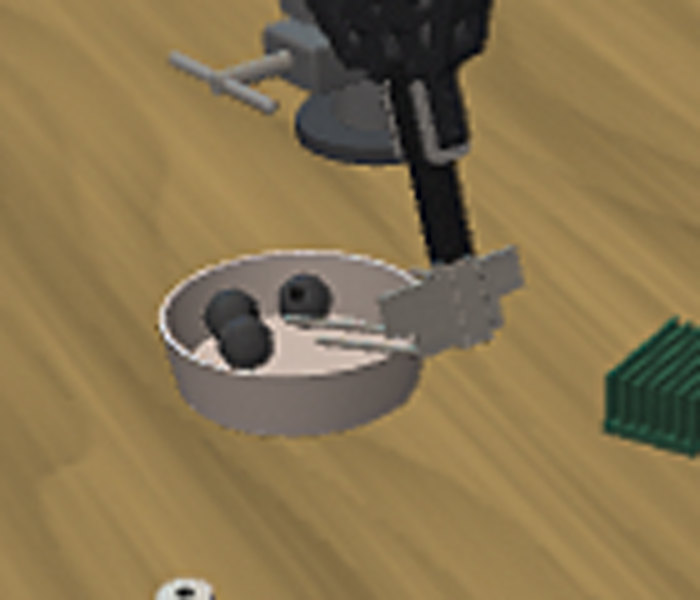

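Bars are clear of the beads: (232,313), (246,341), (305,295). Lifting and levelling, then returning to the scoop's original spot.

```bash
python3 - <<'E'
from h import *
s=telemetry.observe();ref=(s["position"],Rn.from_euler("xyz",s["tool_rot"]))
p0=s["position"]
print(cmd(p0+[0.005,-.03,.06],tool(-1.3,0.31),ref).tolist())
print(cmd([.54,.08,.215],tool(-1.3,0),ref).tolist())
for f in np.linspace(0,1,8)[1:]:
    print(cmd(np.array([.54,.08,.215])*(1-f)+f*np.array([.5667,.0113,.187]),tool(-1.3+1.66*f),ref).round(3).tolist())
E
```

```text
[-0.0032, 0.0473, -0.0477, 0.004, 0.0017, -0.0027]
[0.0004, 0.0835, -0.0359, 0.314, 0.0012, -0.003]
[0.002, 0.092, -0.029, 0.312, 0.038, -0.238]
[0.003, 0.101, -0.022, 0.308, 0.076, -0.473]
[0.004, 0.11, -0.015, 0.3, 0.113, -0.708]
[0.005, 0.118, -0.008, 0.29, 0.15, -0.944]
[0.006, 0.127, -0.001, 0.276, 0.187, -1.178]
[0.007, 0.136, 0.006, 0.258, 0.224, -1.413]
[0.008, 0.145, 0.013, 0.237, 0.261, -1.648]
```

carry_out(
  series=[
    [-0.003,0.047,-0.048,0,0,0,255],
    [0,0.065,-0.042,0.157,0,0,255],
    [0,0.084,-0.036,0.314,0,0,255],
    [0.002,0.092,-0.029,0.312,0.026,-0.16,255],
    [0.002,0.096,-0.026,0.31,0.05,-0.32,255],
    [0.003,0.101,-0.022,0.308,0.076,-0.473,255],
    [0.004,0.106,-0.018,0.304,0.1,-0.63,255],
    [0.004,0.112,-0.013,0.298,0.125,-0.79,255],
    [0.005,0.118,-0.008,0.29,0.15,-0.944,255],
    [0.005,0.118,-0.008,0.29,0.15,-0.944,255],
  ],
)

```text
clock: 15.1
position: [0.5553, 0.0408, 0.1989]
tool_rot: [-3.141, 0.0, 1.218]
force: [-0.5, 0.7, -1.1]
grip_width: 0.0149
```

```bash
python3 - <<'E'
from h import *
s=telemetry.observe();print(s["clock"],s["position"],s["tool_rot"],s["force"],s["qpos"].round(3))
print(cmd([.5667,.0113,.187],tool(.36)).tolist(),cmd([.5667,.0113,.0875],tool(.36)).tolist())
E
```

```text
15.1 [0.55527847 0.04077715 0.198945  ] [-3.14079568e+00  1.57494757e-04  1.21840727e+00] [-0.51199841  0.72170833 -1.10377511] [-0.607  0.524  0.606  1.838 -0.373  0.897 -0.179]
[-0.0237, 0.0209, 0.0119, -0.0008, -0.0001, -0.7124] [-0.0237, 0.021, 0.1114, -0.0008, -0.0001, -0.7124]
```

carry_out(
  series=[
    [-0.005,0.005,0,0,0,-0.17,255],
    [-0.012,0.01,0,0,0,-0.34,255],
    [-0.018,0.015,0,0,0,-0.51,255],
    [-0.024,0.021,0.01,0,0,-0.68,255],
    [-0.024,0.021,0.03,0,0,-0.712,255],
    [-0.024,0.021,0.06,0,0,-0.712,255],
    [-0.024,0.021,0.085,0,0,-0.712,255],
    [-0.024,0.021,0.1,0,0,-0.712,255],
    [-0.024,0.021,0.107,0,0,-0.712,255],
    [-0.024,0.021,0.107,0,0,-0.712,255],
  ],
)

```text
clock: 16.35
position: [0.5668, 0.0114, 0.0922]
tool_rot: [-3.141, -0.0, 1.931]
force: [0.0, -0.2, -1.8]
grip_width: 0.015
```

```bash
python3 - <<'E'
from h import *
s=telemetry.observe();print(s["clock"],s["position"],s["tool_rot"],s["force"],s["qpos"].round(3))
print(cmd([.5667,.0113,.0867],tool(.36)).tolist())
p,d=imaging.grab_frame("side");crop(p,240,100,420,270,4,"pics/s13.png")
E
```

```text
16.35 [0.56681637 0.01143139 0.09222421] [-3.14104766e+00 -1.12005258e-04  1.93103840e+00] [ 0.04128987 -0.20734151 -1.81977835] [-0.361  0.648  0.336  1.878 -0.327  0.67   0.531]
[-0.0001, -0.0002, 0.0055, -0.0005, -0.0001, 0.0002]
```

View pics/s13.png

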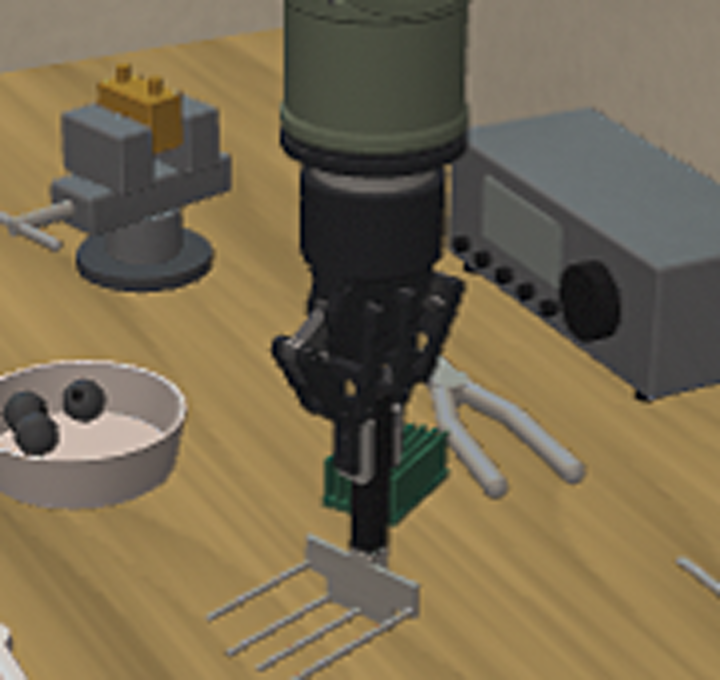

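The scoop is held upright about 5 mm over its original spot (handle 370,500), and the dish at left holds three keepers. Lowering to contact.

carry_out(
  series=[
    [0,0,0.003,0,0,0,255],
    [0,0,0.005,0,0,0,255],
    [0,0,0.0055,0,0,0,255],
    [0,0,0.0055,0,0,0,255],
  ],
)

```text
clock: 16.9
position: [0.5668, 0.0113, 0.0868]
tool_rot: [-3.141, -0.0, 1.932]
force: [-0.4, -0.2, 1.8]
grip_width: 0.0153
```

carry_out(
  series=[
    [0,0,0,0,0,0,255],
    [0,0,0,0,0,0,200],
    [0,0,0,0,0,0,120],
    [0,0,0,0,0,0,0],
    [0,0,0,0,0,0,0],
    [0,0,0,0,0,0,0],
    [0,0,0,0,0,0,0],
    [0,0,0,0,0,0,0],
  ],
  force=20,
)

```text
clock: 17.9
position: [0.5667, 0.0114, 0.0866]
tool_rot: [-3.141, -0.0, 1.932]
force: [0.1, 0.3, -0.3]
grip_width: 0.0855
```

```bash
python3 - <<'E'
from h import *
s=telemetry.observe();print(s["clock"],s["position"],s["tool_rot"],s["force"],s["grip_width"])
p,d=imaging.grab_frame("side");crop(p,240,100,420,270,4,"pics/s14.png")
E
```

```text
17.9 [0.56673609 0.01136645 0.08659711] [-3.14111032e+00 -1.79813903e-04  1.93184185e+00] [ 0.14577794  0.29743719 -0.31967738] 0.08554686453383797
```

View pics/s14.png

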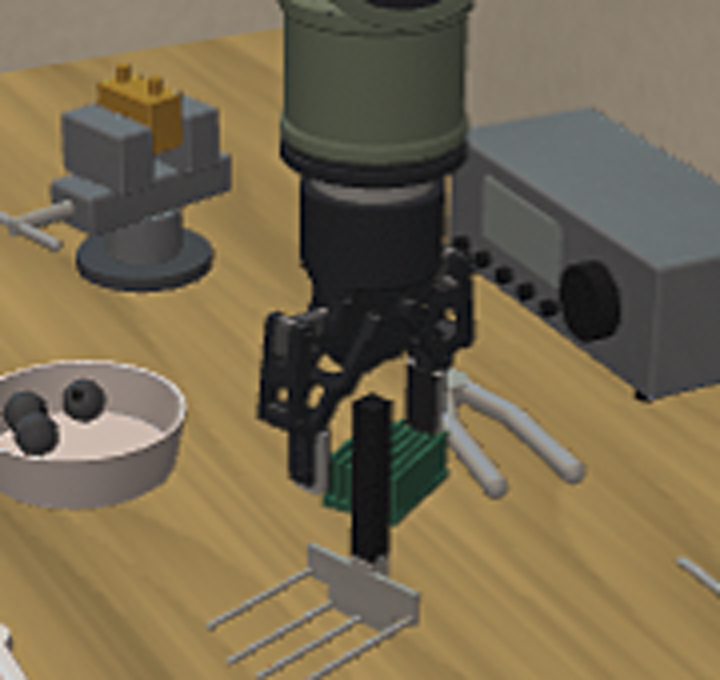

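The scoop stands free with the pads open either side of its handle (370,470). Retreating upward, then aside for a clear last look.

carry_out(
  series=[
    [0,0,-0.03,0,0,0,0],
    [0,0,-0.08,0,0,0,0],
    [0,0,-0.14,0,0,0,0],
    [0,-0.05,-0.19,0,0,0,0],
    [0,-0.1,-0.21,0,0,0,0],
    [0,-0.12,-0.21,0,0,0,0],
    [0,-0.12,-0.21,0,0,0,0],
  ],
)

```text
clock: 18.82
position: [0.4538, -0.0314, 0.2973]
tool_rot: [3.14, -0.001, 1.931]
force: [0.4, 0.3, -0.0]
grip_width: 0.0854
```

```bash
python3 - <<'E'
from h import *
s=telemetry.observe();print(s["clock"],s["position"],s["force"])
p,d=imaging.grab_frame("side");cv2.imwrite("pics/s15.png",p)
p,d=imaging.grab_frame("top");cv2.imwrite("pics/t15.png",p)
E
```

```text
18.825 [ 0.45383684 -0.03137483  0.29732688] [ 0.44673958  0.2504482  -0.04674229]
```

View pics/s15.png

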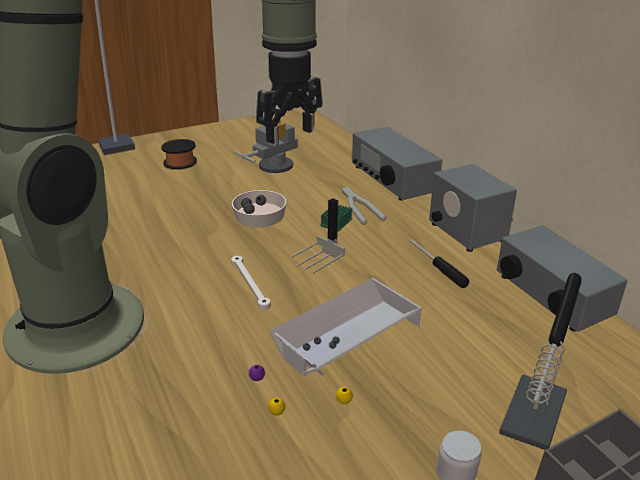

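View pics/t15.png

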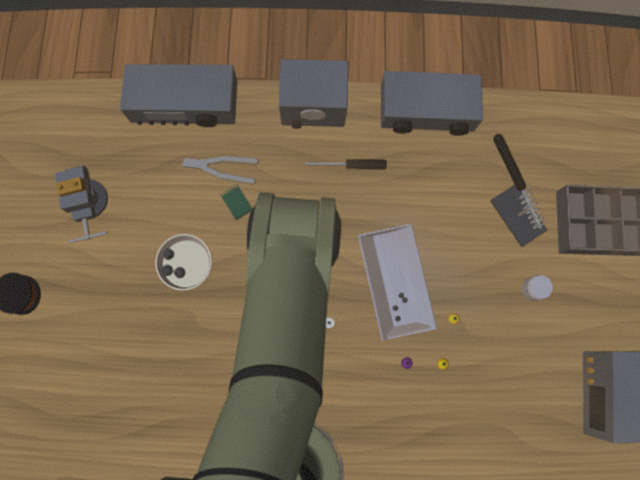

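The side view shows three keepers in the dish (248,205), four small beads in the trough (305–335, 340–347), and the scoop standing upright at (332,240). The dish, crimper, heat sink, spreader and driver are at their starting pixels. Handing in.

```bash
python3 - <<'E'
from workcell import ticket
print(ticket.job_done())
E
```

```text
the job is handed in; nothing more can be done
None
```

I lifted all three large ferrite beads out of the trough in one pass and tipped them into the white dish, then handed the job in at about 19 s of the 67 s. The four small beads fell back through the slots into the trough. I tipped with the nose inside the dish rim, about 28 mm above the board. The beads rolled out by 18° nose-down, so I stopped there instead of going to 50°. The scoop is back on its original spot, standing on its flat bottom and let go.

- **Last check:** the final pictures show three large beads in the dish, four small ones in the trough and the scoop upright. The dish, crimper, heat sink, spreader and driver are at their starting pixels. The arm covered the scoop and part of the spreader in the top view, so I judged those from the side view only.
- **Forces:** the readings I took stayed below 13 N.
- **Disagreements:** the two cameras differed by about 1 mm on where the trough's centre line is, so I aimed the scoop between them. My quick arm model fitted only to about 8 mm, so I used it only to check reach.

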